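# Shim the sagging front foot of a bench tester with a pry bar

## Robot

A 7-joint arm with a two-finger parallel gripper is mounted at the origin on the work surface. World frame = base frame: x ahead of the robot, y to its left, z up, the work surface at z = 0. Lengths are in m, angles in rad, forces in N, time in s.
With the tool pointing down it reaches from about 0.375 to 0.925 m from the base axis. Payload 3.1 kg.
Tool frame: the origin (TCP) lies at the very end of the fingers, on their centre line; the grasp point (between the pads) lies behind it (arm.grip_depth is the y of the grasp point in the tool frame, in m); y points along the fingers, z is the direction in which the jaws open and shut, and the axes are right-handed (so a half turn about y gives the same grasp; the last joint's range is limited). The gripper opens to 85 mm and grips with 20 to 120 N. Pads are 22 mm wide; open, the fingers measure 114 mm over their backs; the gripper's body (76 mm by 85 mm) begins 54 mm behind the grasp point. The pads swing forward as they close: fully open they stand 13 mm farther back than shut.
Start: joints at [1.148, 0.383, 0.044, 1.598, -0.018, 1.161, -0.05], TCP at [0.207, -0.616, 0.194] pointing down, gripper open.
Joint ranges: [-2.61, 2.61], [-0.41, 2.15], [-1.48, 1.57], [0, 2.5], [-1.57, 4.71], [0.05, 1.97], [-2.85, 2.85]. Speed limits (rad/s): [2.79, 2.79, 3.14, 3.14, 3.14, 3.14, 3.14].

## Interface

Orientations are given as a unit quaternion [w, x, y, z].
In Python, from cell import monitor, viewer, arm gives the robot as it stands. The module is installed in compiled form; this text tells all that it offers.
- The arm moves only by the tool send_rows, never from a script. Its arguments are lists of equal length, an entry for each row: "slide": the shift along the tool's x, y, z in m, a list of three; "twist": the turn about the tool's y in rad; "hand": the closure in counts, from 0 (fully open) to 255 (shut). A call has exactly 5 rows; each row is the pose to reach, as a shift and turn from the pose commanded when the call began, along the tool's axes at that moment; what a row does not reach only later rows make up. A row lasts 1/10 s, in which the tool goes at most 50 mm and 8.59 degrees, less where a joint would pass 70% of its speed; a pose out of reach is approached as far as the arm can. A call with a gripper value outside its range is refused whole. The fingers move at their own pace and stop on an object; "force" is the grip in N (left out, the last holds). Time passes only in rows, so rows that repeat a pose let the fingers close, or fill a call up. It gives the time, the measured TCP pose, the force and the opening at its end, in the units of the state.
- monitor.get_obs(): the state, without advancing time (a new reading comes with each control period).
- viewer.capture(name): name is "scene" or "top" or "wrist"; returns (picture, depth): 400x640x3 uint8, red, green, blue; 400x640 float32, m along the optical axis (not along the pixel's ray), 0 where there is no reading.
- viewer.calibration(name): a dict with "intrinsics" (3x3 intrinsics, pixels), "k1" (the pictures are not rectified: a ray, as slopes to the right and down, at radius r is drawn at 1 + k1 r^2 times it, then the intrinsics apply), "rvec" (rotation vector, rad) and "tvec" (3), from world to camera coordinates, as OpenCV has them. Camera axes: x right, y down, z forward; pixel columns grow to the right and rows downward; lengths in m; the calibration is good to about 2 mm. A picture is of the moment at which its call begins: read the wrist's pose just before it. calibration takes no time and is no camera call; for the wrist camera it gives the pose at the moment of the call.
- arm.close_job(): hands the job in, once; it reports no verdict.
The state is a dict: "t": time; "joints": joint angles; "dq": joint speeds; "tau": joint torques, N m; "ee_pos": TCP position; "eef_rot": TCP orientation; "contact_force": force on the tool from outside, world axes, zero at the start; "wrist_torque": the same for the moment, N m; "gripper_width": opening from 0.0 (shut) to 1.0 (fully open).
Only numpy, scipy, OpenCV 4.12 (cv2) and the standard library are available. Lean on these libraries where they do the work, as an engineer would, in place of code of your own. Each camera call takes 0.05 s, during which the arm holds its last target. There are 200 camera calls.

## Task

The heavy bench tester's front foot is too low: lever the tester's front up with the pry bar over the bolted fulcrum block (do not lift or push the tester with the gripper itself), park the bar's handle under the hook so that it stays up, and slide the finned shim under the raised front foot, square and centred, until its fin meets the tester's front. Then unhook the bar, let the tester down gently onto the shim, draw the bar out and lay it flat on the bench away from the tester and the hook, leaving the other things where they are.

Things in the scene. Friction and masses are not known exactly. Their poses are not given: they have to be found in the camera images.
- station: Steelwork screwed to the bench (fixed in a run) that carries tester, fulcrum and hook. Origin: on the bench below the middle of the tester's front face; +x from the front face into the tester (fulcrum and hook lie at -x), +y along the front face, z up. 'Station' figures elsewhere are mm in this frame.
- tester (a joint): Tilt of the tester (about 5 kg) about its rear hinge, rad; axis along station y at x 220, z 20. 0 = front foot down on the bench, positive = front raised: 0.05 lifts the front edge 11 mm; end stop 0.16. Plain dead weight: 20 to 30 N upward at the front edge lifts it. On the shim it reads about 0.042.
- sill (a point): Lower edge of the tester's front face where the bar pries: station x 0, y 40, z 24 at joint 0; moves with the tester. Tester at joint 0: box x 0 to 240, y -120 to 120, z 24 to 135, gap of 24 below; console overhanging it at x -20 to 150, y -120 to -20, z 135 to 195; tank at x 120 to 230 up to z 251; pull handle 16 out from the front at y 26 to 94, z 101 to 109.
- foot (a point): Centre of the underside of the tester's front foot, a black rubber disc 30 across, 24 tall: station x 30, y -55, z 0 at joint 0. Moves with the tester.
- ridge (a point): Crest of the fulcrum, station x -50, y 40, z 40. The fulcrum is a steel block x -70 to -30, y 0 to 85, 34 high, with a round ridge of radius 6 along y on top.
- lip (a point): Underside of the hook's lip at its free edge, station x -205, y 58.5, z 77. The hook is an inverted L: post x -220 to -190, y 80 to 94; lip from the post top towards -y, y 58.5 to 80, z 77 to 89. A handle pressed down beside it (at y below 45) is swung towards +y to pass under the lip. Base plate 6 high: x -235 to -175, y 80 to 130.
- prybar: Loose straight pry bar, 0.3 kg, 240 long, flat underside. Origin: centre of the underside; +x to the toe, z up as it first lies. Blade to x 75, 20 wide, 8 thick; toe x 75 to 120, 20 wide, 5 thick; rubber-sleeved handle x -120 to -30, 24 wide, 18 thick (z 0 to 18), where the load is 10 to 15 N when levering.
- toe (a point): Tip of the bar's toe, on its underside. With the underside on the ridge and the toe 18 past the tester's front edge (ridge at bar x 48), the toe slips in with the handle 25 to 28 degrees up, starts to lift at about 23 degrees, and the handle clears under the lip at 6 degrees or less. The bar pivots in yaw on the ridge; 8 degrees of swing puts it under the lip.
- shim: Loose aluminium shim, 0.2 kg: plate 120 long (x), 44 wide, 8 thick, with an upright fin to hold it by, x -58 to -22, 12 thick (y), top at z 60. Origin: centre of the plate's underside; +x to the nose that goes under the tester. Home: shim x along station x, origin at station x 22, y -55, fin against the tester's front. The console is above it there, so the hand must lean back 25 to 45 degrees.
- injector: bystander: fuel injector standing upright, 82 tall, 26 wide
- socket: bystander: steel socket, 40 tall, 32 across
- can: bystander: upright can, 66 across, 170 tall
- filter: bystander: white oil filter, 76 across, 90 tall
- spanner: bystander: spanner lying flat, 170 long
- tray: bystander: shallow steel tray 140 x 100 x 35
- caliper: bystander: caliper lying flat, 160 long
There are look-alikes about, which are no part of the job. Of the things that look like the shim, the middle-sized one is meant.

How it is judged:
On the way, in this order (a step that is already met when the one before it is completed fails the run):
1. the tester's front is levered up by the bar over the fulcrum, and stays up with the robot's hand off the bar (value of joint tester above 0.048 rad and contact force between prybar and tester above 5 N and contact force between the fingers and prybar below 0.5 N), for 0.3 s.
2. the shim is under the front foot while the bar still holds the tester up off it (value of joint tester above 0.045 rad and x of shim in the frame of station above 0.013 m and y of shim in the frame of station between -0.063 and -0.047 m and height (world z) of shim below 0.004 m), for 0.2 s.
At the end, for the whole second after the job is handed in: Foot resting on the shim (joint 0.034 to 0.048, over 5 N); shim within 9 mm of home in station x, 8 mm in y, 8 degrees in yaw; bar at rest flat on the bench (within 3.4 degrees), off tester, fulcrum and hook, its toe over 60 mm from site sill (value of joint tester between 0.034 and 0.048 rad and contact force between shim and tester above 5 N and x of shim in the frame of station above 0.013 m and y of shim in the frame of station between -0.063 and -0.047 m and angle between the x axis of shim and the x axis of station, either way round below 0.14 rad and angle between the z axis of prybar and the z axis of station, either way round below 0.06 rad and height (world z) of prybar below 0.024 m and horizontal distance between toe and sill above 0.06 m and contact force between prybar and station below 0.1 N and linear speed of each of prybar, shim below 0.02 m/s); the robot touches nothing.
It fails at once if the robot itself pushes or lifts the tester with more than 10 N (contact force between any of the fingers, the arm and tester above 10 N).
It fails at once if the tester drops: it comes down faster than 0.5 rad/s (110 mm/s at its front edge) (velocity of joint tester below -0.5 rad/s).
It fails at once if a bystander is moved by more than 30 mm (distance of any of injector, socket, can, filter, spanner, tray, caliper from where it was at the start of the episode above 0.03 m).
It also fails if it takes over 72 s, if anything falls off the work surface, if the arm or the gripper's body presses on something with over 40 N, if the wrist force passes 120 N, or if a joint passes its speed limit or range.

## Working session

There is one attempt and no reset: what is moved stays moved. The work goes in short steps, Python scripts to look and compute and a tool call to move; the robot and the scene stay as the last step left them, time stands still between calls to the robot, and variables do not carry over. Pictures are saved under pics/ and viewed, about 8 in all and at most 12, crops included, and the job is handed in when it is done.

Besides the shell and the picture viewer there is one more tool, called after ">>>" as name([rows], argument=value, ...), one row to a line, values as JSON. send_rows: Moves the arm, as the interface text tells. Its arguments: {"type":"object","properties":{"slide":{"type":"array","items":{"type":"array","items":{"type":"number"}}},"twist":{"type":"array","items":{"type":"number"}},"hand":{"type":"array","items":{"type":"number"}},"force":{"type":"number"}},"required":["slide","twist","hand"]}

```bash
mkdir -p pics; cat > h.py <<'E'
import numpy as np, cv2
from cell import monitor, viewer, arm
from scipy.spatial.transform import Rotation as R
def cal(n):
    c=viewer.calibration(n); K=np.array(c['intrinsics'],float); k1=float(np.squeeze(c['k1']))
    Rm=cv2.Rodrigues(np.array(c['rvec'],float))[0]; t=np.array(c['tvec'],float).ravel()
    return K,np.array([k1,0,0,0.]),Rm,t
def ray(c,uv):
    K,d,Rm,t=c; p=cv2.undistortPoints(np.array(uv,float).reshape(-1,1,2),K,d).reshape(-1,2)
    D=np.c_[p,np.ones(len(p))]@Rm; return -Rm.T@t, D
def onplane(c,uv,z):
    o,D=ray(c,uv); return o+D*((z-o[2])/D[:,2])[:,None]
def proj(c,P):
    K,d,Rm,t=c; return cv2.projectPoints(np.array(P,float).reshape(-1,3),cv2.Rodrigues(Rm)[0],t,K,d)[0].reshape(-1,2)
def cloud(c,dep):
    h,w=dep.shape; u,v=np.meshgrid(np.arange(w),np.arange(h)); o,D=ray(c,np.c_[u.ravel(),v.ravel()])
    return (o+D*dep.ravel()[:,None]).reshape(h,w,3)
def rot(q): return R.from_quat(np.r_[q[1:],q[0]]).as_matrix()
def snap(n):
    c=cal(n); im,dp=viewer.capture(n); return c,np.array(im),np.array(dp)
def save(im,f): cv2.imwrite('pics/'+f,cv2.cvtColor(im,cv2.COLOR_RGB2BGR))
E
cat > s1.py <<'E'
from h import *
o=monitor.get_obs(); print({k:np.round(v,3) for k,v in o.items()}); print(arm.grip_depth); print(rot(o['eef_rot']).round(3))
for n in('scene','top'):
    c,im,dp=snap(n); np.savez('pics/'+n+'.npz',im=im,dp=dp,K=c[0],d=c[1],R=c[2],t=c[3]); save(im,n+'1.png'); print(n,(-c[2].T@c[3]).round(3),c[2].round(2).tolist())
E
python3 s1.py
```

```text
{'t': np.float64(0.0), 'joints': array([ 1.148,  0.384,  0.044,  1.6  , -0.018,  1.161, -0.05 ]), 'dq': array([ 0.   ,  0.001,  0.002, -0.002,  0.001, -0.001, -0.001]), 'tau': array([-0.0000e+00, -4.3345e+01,  1.0240e+00, -2.4951e+01,  1.1000e-02,
        1.1000e-02, -0.0000e+00]), 'ee_pos': array([ 0.207, -0.615,  0.192]), 'eef_rot': array([ 0.114, -0.115,  0.699, -0.697]), 'contact_force': array([ 0.366, -0.278, -0.012]), 'wrist_torque': array([-0.064,  0.019,  0.017]), 'gripper_width': np.float64(1.003)}
-0.0187
[[-0.948 -0.001  0.319]
 [-0.319  0.002 -0.948]
 [ 0.    -1.    -0.003]]
scene [ 1.272 -0.553  0.846] [[0.55, 0.84, -0.01], [0.56, -0.38, -0.74], [-0.62, 0.4, -0.67]]
top [ 0.346 -0.061  1.244] [[0.02, -1.0, 0.02], [-0.99, -0.02, -0.16], [0.16, -0.01, -0.99]]
```

View pics/scene1.png

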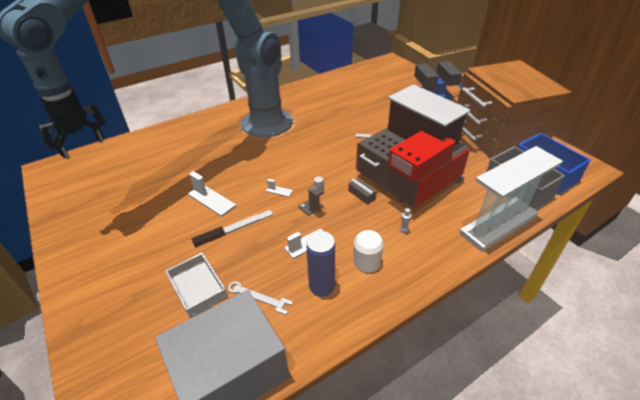

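View pics/top1.png

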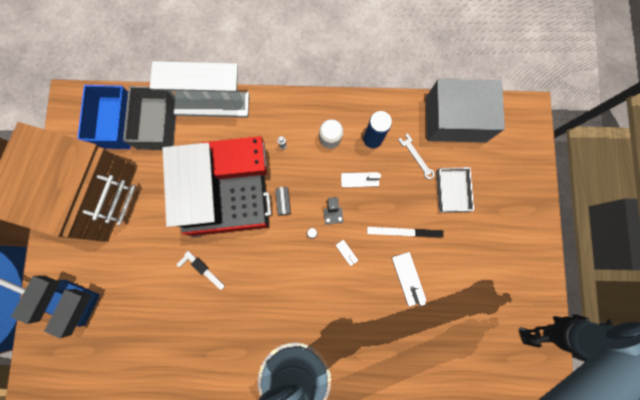

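```bash
cat > s2.py <<'E'
from h import *
f=np.load('pics/top.npz'); c=(f['K'],f['d'],f['R'],f['t']); P=cloud(c,f['dp']); hsv=cv2.cvtColor(f['im'],cv2.COLOR_RGB2HSV)
Z=P[...,2]
# things above bench, by low-saturation/or depth
m=((Z>0.006)|((hsv[...,1]<60)&(hsv[...,2]>120)))&(P[...,0]>0.2)&(P[...,0]<0.9)&(abs(P[...,1])<0.7)
n,lab,st,ce=cv2.connectedComponentsWithStats(m.astype(np.uint8))
for i in range(1,n):
    if st[i,4]<40: continue
    k=lab==i; q=P[k]; r=cv2.minAreaRect(q[:,:2].astype(np.float32)*1000)
    print(ce[i].round(),st[i,4],'c',np.round(r[0]),'sz',np.round(r[1]),'ang',round(r[2],1),'z',np.percentile(Z[k],[10,50,95]).round(3))
# fronts: rows through tester
for r in (165,200,205,210,225): print(r,[(u,P[r,u].round(3).tolist()) for u in range(258,296,4)])
E
python3 s2.py
```

```text
[152. 160.] 27262 c [644. 309.] sz [789. 531.] ang 85.0 z [0.023 0.192 0.251]
[465. 113.] 4211 c [ 670. -305.] sz [233. 777.] ang 36.3 z [0.049 0.129 0.133]
[377. 129.] 741 c [ 602. -177.] sz [ 68. 561.] ang 68.3 z [0.036 0.158 0.172]
[331. 134.] 556 c [ 586. -100.] sz [ 73. 481.] ang 89.5 z [0.038 0.087 0.092]
[416. 156.] 328 c [ 525. -271.] sz [161. 529.] ang 57.5 z [0.003 0.007 0.011]
[282. 142.] 85 c [553.   8.] sz [436.  25.] ang 15.2 z [0.013 0.06  0.082]
[455. 190.] 1510 c [ 521. -305.] sz [165. 578.] ang 19.8 z [0.001 0.006 0.035]
[360. 179.] 543 c [ 524. -123.] sz [117. 359.] ang 52.7 z [0.004 0.008 0.059]
[283. 201.] 364 c [462.  16.] sz [274.  57.] ang 21.8 z [0.03  0.034 0.041]
[333. 212.] 345 c [ 445. -107.] sz [ 66. 207.] ang 82.9 z [0.004 0.01  0.091]
[406. 232.] 570 c [ 432. -255.] sz [ 82. 417.] ang 13.0 z [0.002 0.009 0.02 ]
[312. 233.] 90 c [403. -46.] sz [115.  29.] ang 1.2 z [0.006 0.038 0.043]
[346. 252.] 258 c [ 386. -158.] sz [81. 34.] ang 36.6 z [0.001 0.005 0.039]
[201. 268.] 423 c [311. 160.] sz [435. 103.] ang 85.6 z [0.003 0.008 0.014]
[409. 279.] 1015 c 
[... 1036 characters left out ...]
), (286, [0.528, 0.037, 0.034]), (290, [0.533, 0.027, 0.001]), (294, [0.533, 0.014, 0.004])]
210 [(258, [0.497, 0.109, 0.133]), (262, [0.497, 0.097, 0.134]), (266, [0.505, 0.094, 0.074]), (270, [0.501, 0.078, 0.104]), (274, [0.515, 0.078, 0.003]), (278, [0.511, 0.061, 0.036]), (282, [0.511, 0.048, 0.041]), (286, [0.512, 0.036, 0.034]), (290, [0.513, 0.024, 0.027]), (294, [0.517, 0.013, 0.0])]
225 [(258, [0.454, 0.108, 0.128]), (262, [0.454, 0.096, 0.131]), (266, [0.457, 0.088, 0.102]), (270, [0.467, 0.089, -0.004]), (274, [0.467, 0.076, 0.002]), (278, [0.468, 0.064, -0.003]), (282, [0.468, 0.05, 0.001]), (286, [0.469, 0.038, -0.004]), (290, [0.468, 0.025, 0.003]), (294, [0.469, 0.012, 0.0])]
```

```bash
cat > s3.py <<'E'
from h import *
f=np.load('pics/top.npz'); c=(f['K'],f['d'],f['R'],f['t']); dp=f['dp']; P=cloud(c,dp); Z=np.where(dp>0,P[...,2],-9); hsv=cv2.cvtColor(f['im'],cv2.COLOR_RGB2HSV)
def fit(name,m,box,h):
    u0,u1,v0,v1=box; k=np.zeros(m.shape,bool); k[v0:v1,u0:u1]=m[v0:v1,u0:u1]
    v,u=np.nonzero(k); q=onplane(c,np.c_[u,v],h)[:,:2]*1000
    r=cv2.minAreaRect(q.astype(np.float32)); w,V=np.linalg.eigh(np.cov(q.T)); a=V[:,1]
    print(name,len(u),'mean',q.mean(0).round(1),'rect',np.round(r[0],1),np.round(r[1]),round(r[2],1),'axis deg',round(np.degrees(np.arctan2(a[1],a[0])),1))
wh=(hsv[...,1]<70)&(hsv[...,2]>110)
hi=Z>0.004
fit('bar',(hsv[...,1]<90)|hi,(364,447,224,242),.009)
fit('handle',(hsv[...,2]<70),(410,447,226,242),.018)
fit('blade',wh,(364,416,224,240),.008)
for n,b in(('A',(338,384,170,190)),('small',(334,360,238,268)),('big',(390,428,250,308))): fit(n,wh,b,.008)
fit('fulcrum',(Z>.026)&(Z<.05),(274,294,183,218),.034)
fit('ridge',(Z>.037)&(Z<.05),(276,292,183,218),.040)
fit('hook lip',(Z>.08)&(Z<.1),(322,346,195,226),.089)
fit('hook base',(Z>.003)&(Z<.012),(322,348,195,226),.006)
fit('injector',(Z>.04),(275,290,133,150),.08)
# tester front top edge z .135
e=[]
for v in range(182,228):
    u=max(u for u in range(240,275) if abs(Z[v,u]-.132)<.008); e.append((u+.5,v))
q=onplane(c,e,.135)[:,:2]; p=np.polyfit(q[:,0],q[:,1],1); r=q[:,1]-np.polyval(p,q[:,0]); g=abs(r)<.004; p=np.polyfit(q[g,0],q[g,1],1); print('front y=',p, 'n',g.sum(),q[0],q[-1])
E
python3 s3.py
python3 - <<'E'
import cv2
im=cv2.imread('pics/top1.png')[120:315,150:450]
cv2.imwrite('pics/crop1.png',cv2.resize(im,(800,520),interpolation=cv2.INTER_CUBIC))
E
```

```text
bar 640 mean [ 452.8 -344.1] rect [ 451.1 -345.4] [ 54. 259.] 1.2 axis deg 88.5
handle 148 mean [ 450.2 -416.1] rect [ 450.1 -415.9] [80. 18.] 87.6 axis deg 87.9
blade 352 mean [ 454.9 -298.4] rect [ 455.  -298.7] [154.  23.] 88.6 axis deg 88.2
A 545 mean [ 621.8 -199.2] rect [ 622.8 -200.8] [ 47. 128.] 1.3 axis deg 93.4
small 264 mean [ 384.8 -156.6] rect [ 385.  -156.5] [81. 32.] 36.4 axis deg -143.2
big 975 mean [ 307.  -352.7] rect [ 302.4 -353.9] [169.  61.] 18.7 axis deg -160.3
fulcrum 341 mean [541.4  48. ] rect [542.3  48.1] [87. 40.] 7.5 axis deg -172.3
ridge 99 mean [540.8  48. ] rect [542.6  48. ] [84. 38.] 6.8 axis deg -173.0
hook lip 120 mean [ 528.3 -109.2] rect [ 528.3 -109.5] [36. 30.] 8.0 axis deg -177.6
hook base 250 mean [ 501.4 -114.8] rect [ 519.7 -117.2] [98. 81.] 0.5 axis deg 116.4
injector 61 mean [721.6  53.8] rect [722.  54.] [26. 22.] 1.9 axis deg -162.6
front y= [0.12234585 0.03142222] n 29 [0.57890048 0.10228649] [0.44685177 0.13924139]
```

View pics/crop1.png

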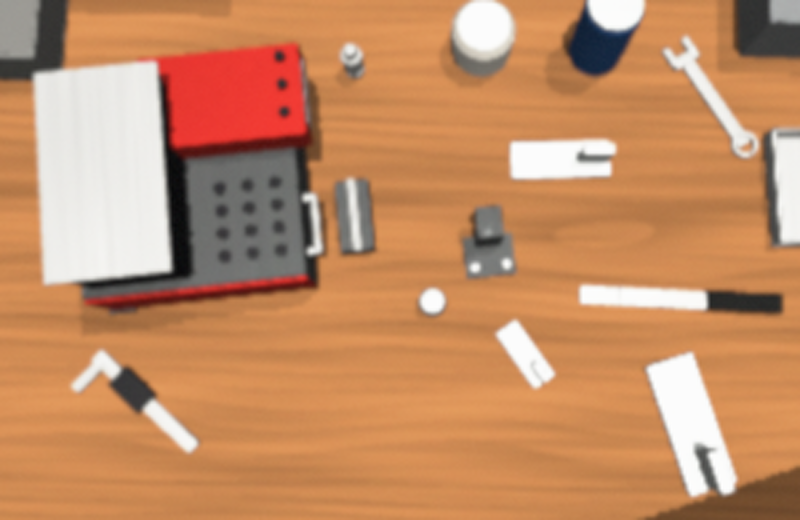

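>>> send_rows([
  [-0.046,0,-0.019],
  [-0.092,0,-0.038],
  [-0.138,0,-0.057],
  [-0.184,0,-0.076],
  [-0.23,0,-0.095],
], twist=[-0.14,-0.28,-0.42,-0.56,-0.7], hand=[0,0,0,0,0], force=20)

```text
t: 0.6
ee_pos: [0.3959, -0.4508, 0.1932]
eef_rot: [0.348, -0.348, 0.616, -0.615]
contact_force: [0.7, -1.1, -0.1]
gripper_width: 1.0
```

```bash
cat > go.py <<'E'
# usage: go.py x y z jawheading_deg  (mm) -> slide & twist needed from the present measured pose
import sys; from h import *
o=monitor.get_obs(); M=rot(o['eef_rot']); p=o['ee_pos']*1000
def station(x,y,z=0):
    a=np.radians(97.2); xa=np.array([np.cos(a),np.sin(a)]); ya=np.array([-xa[1],xa[0]])
    return np.r_[np.array([577.2,102.9])+x*xa+y*ya,z]
print('t',round(float(o['t']),2),'pos',p.round(1),'jaw',round(np.degrees(np.arctan2(M[1,2],M[0,2])),1),'F',np.round(o['contact_force'],1),'w',round(float(o['gripper_width']),3))
a=[s for s in sys.argv[1:]]
if a:
    st=a[0]=='s'; a=[float(v) for v in (a[1:] if st else a)]
    T=station(*a[:3]) if st else np.array(a[:3])
    print('slide',(M.T@(T-p)).round(1))
    h=a[3]+(97.2 if st else 0)  # st: jaw heading relative to station x
    cur=np.degrees(np.arctan2(M[1,2],M[0,2])); print('twist',round(-np.radians((h-cur+180)%360-180),3))
E
python3 go.py 450.7 -404.2 120 -2.3
```

```text
t 0.6 pos [ 395.9 -450.8  193.2] jaw -31.0 F [ 0.7 -1.1 -0.1] w 1.0
slide [-68.1  73.2  23. ]
twist -0.5
```

>>> send_rows([
  [-0.02,0.015,0.007],
  [-0.035,0.03,0.014],
  [-0.052,0.045,0.018],
  [-0.068,0.06,0.023],
  [-0.068,0.073,0.023],
], twist=[-0.13,-0.26,-0.39,-0.5,-0.5], hand=[0,0,0,0,0])

```text
t: 1.1
ee_pos: [0.4523, -0.4028, 0.1193]
eef_rot: [0.491, -0.489, 0.511, -0.51]
contact_force: [0.7, -0.4, -1.0]
gripper_width: 1.003
```

```bash
python3 go.py 450.7 -404.2 60 -2.3; cat > w.py <<'E'
import sys; from h import *
c,im,dp=snap('wrist'); save(im,sys.argv[1]); np.savez('pics/wrist.npz',im=im,dp=dp,K=c[0],d=c[1],R=c[2],t=c[3]); print((-c[2].T@c[3]).round(3),c[2].round(2).tolist())
E
python3 w.py wrist1.png
```

```text
t 1.1 pos [ 452.3 -402.8  119.3] jaw -2.3 F [ 0.7 -0.4 -1. ] w 1.003
slide [ 1.6 59.3 -1.6]
twist -0.001
[ 0.455 -0.325  0.3  ] [[1.0, -0.04, 0.0], [-0.04, -0.95, 0.3], [-0.01, -0.3, -0.95]]
```

View pics/wrist1.png

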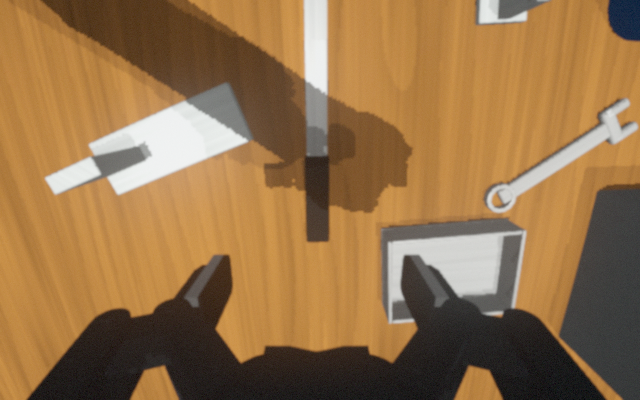

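```bash
python3 - <<'E'
from h import *
f=np.load('pics/wrist.npz'); c=(f['K'],f['d'],f['R'],f['t'])
print(onplane(c,[(317.5,156),(317,241),(306,198),(328.5,198)],.018).round(4)); print(onplane(c,[(385,230),(390,318)],.035).round(4)); print(onplane(c,[(316,60),(304,60),(328,60)],.008).round(4))
E
```

```text
[[ 0.455  -0.37    0.018 ]
 [ 0.451  -0.4596  0.018 ]
 [ 0.4418 -0.4118  0.018 ]
 [ 0.4644 -0.4127  0.018 ]]
[[ 0.5183 -0.4425  0.035 ]
 [ 0.5275 -0.5477  0.035 ]]
[[ 0.4571 -0.2835  0.008 ]
 [ 0.4461 -0.283   0.008 ]
 [ 0.468  -0.2839  0.008 ]]
```

>>> send_rows([
  [0.001,0.025,0],
  [0.003,0.05,0.001],
  [0.003,0.08,0.001],
  [0.003,0.1,0.001],
  [0.003,0.115,0.001],
], twist=[0,0,0,0,0], hand=[105,105,105,105,105])

```text
t: 1.65
ee_pos: [0.4484, -0.4105, 0.0039]
eef_rot: [0.487, -0.488, 0.513, -0.512]
contact_force: [-0.3, 0.5, -0.4]
gripper_width: 0.59
```

>>> send_rows([
  [0,0,0],
  [0,0,0],
  [0,0,0],
  [0,0,0],
  [0,0,0],
], twist=[0,0,0,0,0], hand=[200,255,255,255,255], force=30)

```text
t: 2.15
ee_pos: [0.4517, -0.4101, 0.0069]
eef_rot: [-0.488, 0.488, -0.511, 0.512]
contact_force: [0.9, 0.3, -1.0]
gripper_width: 0.0
```

>>> send_rows([
  [0,-0.02,0],
  [0,-0.05,0],
  [0,-0.09,0],
  [0,-0.13,0],
  [0,-0.15,0],
], twist=[0,0,0,0,0], hand=[255,255,255,255,255])

```text
t: 2.65
ee_pos: [0.4532, -0.411, 0.1608]
eef_rot: [-0.489, 0.488, -0.509, 0.514]
contact_force: [0.9, -0.8, 0.3]
gripper_width: -0.002
```

```bash
python3 go.py; python3 w.py wrist2.png; python3 - <<'E'
from h import *
c,im,dp=snap('scene'); save(cv2.resize(im[100:300,100:420],(800,500)),'scene2.png')
f=np.load('pics/wrist.npz'); cw=(f['K'],f['d'],f['R'],f['t']); P=cloud(cw,f['dp']); 
print([(v,P[v,u].round(3).tolist()) for u in (316,) for v in range(0,330,20)])
E
```

```text
t 2.65 pos [ 453.2 -411.   160.8] jaw -2.6 F [ 0.9 -0.8  0.3] w -0.002
[ 0.456 -0.332  0.341] [[1.0, -0.05, 0.01], [-0.05, -0.95, 0.31], [-0.01, -0.31, -0.95]]
[(0, [0.462, -0.231, 0.005]), (20, [0.461, -0.249, 0.005]), (40, [0.46, -0.268, 0.01]), (60, [0.46, -0.287, 0.009]), (80, [0.459, -0.307, 0.008]), (100, [0.458, -0.327, 0.008]), (120, [0.457, -0.348, 0.01]), (140, [0.456, -0.369, 0.009]), (160, [0.455, -0.39, 0.018]), (180, [0.454, -0.413, 0.018]), (200, [0.453, -0.437, 0.018]), (220, [0.451, -0.468, 0.002]), (240, [0.45, -0.496, -0.001]), (260, [0.453, -0.399, 0.222]), (280, [0.453, -0.401, 0.236]), (300, [0.453, -0.41, 0.237]), (320, [0.452, -0.42, 0.237])]
```

View pics/scene2.png

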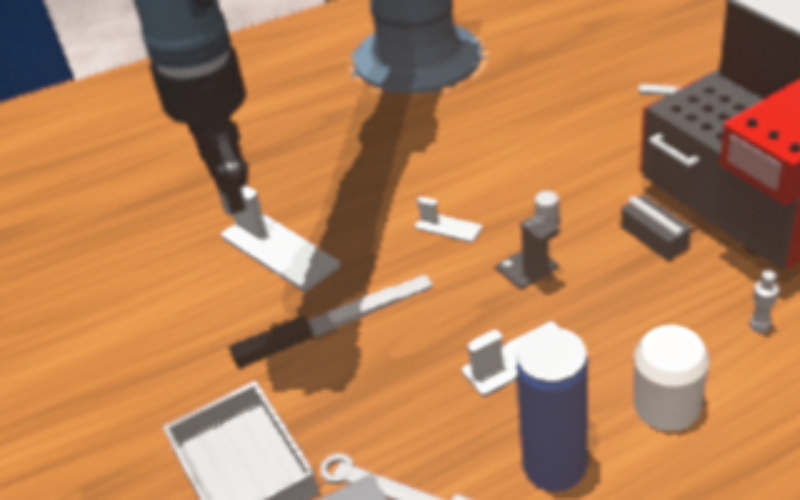

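```bash
python3 - <<'E'
from h import *
o=monitor.get_obs(); M=rot(o['eef_rot']); p=o['ee_pos']
f=np.load('pics/wrist.npz'); c=(f['K'],f['d'],f['R'],f['t']); im=f['im'].copy(); P=cloud(c,f['dp'])
for d,col in((0,(255,0,0)),(-.0187,(0,255,0))):
    q=proj(c,p+M[:,1]*d)[0]; print(q); cv2.circle(im,tuple(int(v) for v in q),3,col,1)
Z=P[...,2]; k=(f['dp']>0)&(Z>.1)&(abs(P[...,0]-.453)<.03); v,u=np.nonzero(k); print('min z',Z[k].min().round(3),'top row',v.min())
for r in range(v.min(),v.min()+60,6): print(r,[(uu,P[r,uu].round(3).tolist()) for uu in (308,316,324) if k[r,uu]])
save(im,'wrist2m.png')
E
```

```text
[317.31723937 230.38903429]
[317.36348239 242.72030435]
min z 0.203 top row 243
243 [(308, [0.449, -0.4, 0.203]), (316, [0.453, -0.4, 0.204]), (324, [0.458, -0.4, 0.204])]
249 [(308, [0.449, -0.4, 0.211]), (316, [0.453, -0.399, 0.212]), (324, [0.457, -0.399, 0.212])]
255 [(308, [0.45, -0.4, 0.217]), (316, [0.453, -0.4, 0.216]), (324, [0.457, -0.4, 0.217])]
261 [(308, [0.45, -0.4, 0.222]), (316, [0.453, -0.4, 0.222]), (324, [0.457, -0.4, 0.223])]
267 [(308, [0.45, -0.4, 0.227]), (316, [0.453, -0.4, 0.228]), (324, [0.457, -0.4, 0.228])]
273 [(308, [0.45, -0.4, 0.233]), (316, [0.453, -0.4, 0.233]), (324, [0.457, -0.4, 0.233])]
279 [(308, [0.45, -0.4, 0.237]), (316, [0.453, -0.4, 0.236]), (324, [0.457, -0.4, 0.237])]
285 [(308, [0.45, -0.398, 0.243]), (316, [0.453, -0.403, 0.236]), (324, [0.456, -0.399, 0.243])]
291 [(308, [0.45, -0.398, 0.247]), (316, [0.453, -0.406, 0.237]), (324, [0.456, -0.399, 0.247])]
297 [(308, [0.45, -0.399, 0.25]), (316, [0.453, -0.409, 0.237]), (324, [0.456, -0.4, 0.249])]
```

View pics/wrist2m.png

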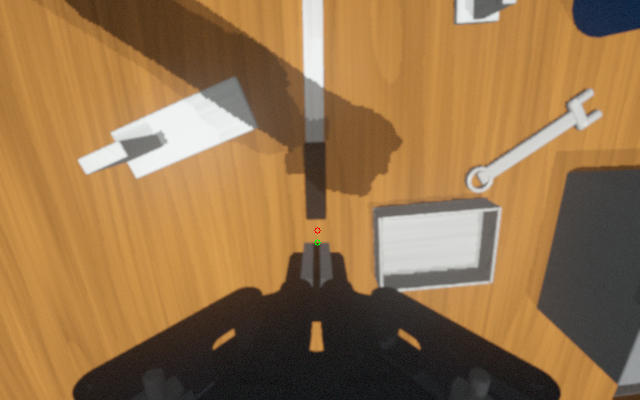

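```bash
python3 - <<'E'
from h import *
o=monitor.get_obs(); p=o['ee_pos']; print(p)
c,im,dp=snap('scene'); P=cloud(c,dp); q=proj(c,[p,p+[0,0,.042],p+[0,0,.1]]); print(q.round(1))
u,v=q[0].round().astype(int)
k=(np.hypot(P[...,0]-p[0],P[...,1]-p[1])<.04)&(P[...,2]>.03)&(dp>0); print('n',k.sum(),'z low',np.percentile(P[...,2][k],[0,1,5,20]).round(3), 'mean low',P[k&(P[...,2]<np.percentile(P[...,2][k],5))].mean(0).round(3))
cc=im[130:230,140:260].copy(); big=cv2.resize(cc,(720,600),interpolation=cv2.INTER_NEAREST)
for a in q[:2]: cv2.circle(big,tuple(int(x) for x in (a-[140,130])*6),5,(255,0,0),1)
save(big,'tip.png')
E
```

```text
[ 0.45401163 -0.41173095  0.16116177]
[[197.2 195.1]
 [193.5 182.5]
 [187.9 163.9]]
n 4515 z low [0.197 0.215 0.293 0.364] mean low [ 0.468 -0.414  0.247]
```

>>> send_rows([
  [0,0.04,0],
  [-0.003,0.08,0],
  [-0.006,0.12,0],
  [-0.006,0.145,0],
  [-0.006,0.15,0],
], twist=[0,0,0,0,0], hand=[105,105,105,105,105])

```text
t: 3.3
ee_pos: [0.4466, -0.3995, -0.0002]
eef_rot: [0.488, -0.489, 0.515, -0.507]
contact_force: [-0.1, 0.3, -0.6]
gripper_width: 0.587
```

>>> send_rows([
  [0,0.01,0],
  [0,0.02,0],
  [0,0.03,0],
  [0,0.036,0],
  [0,0.036,0],
], twist=[0,0,0,0,0], hand=[105,105,105,105,105])

```text
t: 3.8
ee_pos: [0.4507, -0.4031, -0.031]
eef_rot: [0.488, -0.488, 0.512, -0.511]
contact_force: [-0.3, -0.3, -0.9]
gripper_width: 0.59
```

```bash
cat > tip.py <<'E'
from h import *
o=monitor.get_obs(); p=o['ee_pos']; print('t',o['t'],p.round(4),o['contact_force'].round(1))
c,im,dp=snap('wrist'); P=cloud(c,dp); np.savez('pics/wrist.npz',im=im,dp=dp,K=c[0],d=c[1],R=c[2],t=c[3])
# front face of the fingers: y about tcp_y+0.011
M=rot(o['eef_rot']); L=(P-p)@M  # tool coordinates
k=(dp>0)&(abs(L[...,0]+.011)<.006)&(abs(L[...,2])<.06)&(L[...,1]<-.02)&(L[...,1]>-.12)
for s,n in((-1,'z-'),(1,'z+')):
    kk=k&(L[...,2]*s>0); 
    if kk.sum()>5: print(n,kk.sum(),'tip toolY',np.sort(L[...,1][kk])[-8:].round(4),'zrange',np.percentile(L[...,2][kk&(L[...,1]>L[...,1][kk].max()-.012)],[2,98]).round(4))
save(im,'w_now.png')
E
python3 tip.py
```

```text
t 3.8 [ 0.4507 -0.4031 -0.031 ] [-0.3 -0.3 -0.9]
z- 10514 tip toolY [-0.0301 -0.0301 -0.0301 -0.03   -0.03   -0.0299 -0.0298 -0.0296] zrange [-0.0589 -0.0121]
z+ 10496 tip toolY [-0.0303 -0.0303 -0.0302 -0.0302 -0.0302 -0.0301 -0.03   -0.0299] zrange [0.0166 0.059 ]
```

>>> send_rows([
  [0,0.004,0.001],
  [0,0.008,0.002],
  [0,0.008,0.002],
  [0,0.008,0.002],
  [0,0.008,0.002],
], twist=[0,0,0,0,0], hand=[105,105,160,220,255], force=30)

```text
t: 4.35
ee_pos: [0.4539, -0.4041, -0.0374]
eef_rot: [-0.488, 0.488, -0.511, 0.512]
contact_force: [-0.5, -0.3, 4.3]
gripper_width: 0.272
```

>>> send_rows([
  [0,0,0],
  [0,0,0],
  [0,0,0],
  [0,-0.005,0],
  [0,-0.01,0],
], twist=[0,0,0,0,0], hand=[255,255,255,255,255])

```text
t: 4.85
ee_pos: [0.4518, -0.4026, -0.0294]
eef_rot: [0.488, -0.489, 0.512, -0.51]
contact_force: [-0.0, -0.1, -2.4]
gripper_width: 0.272
```

>>> send_rows([
  [0,-0.03,0],
  [0,-0.07,0],
  [0,-0.11,0],
  [0,-0.15,0],
  [0,-0.18,0],
], twist=[0,0,0,0,0], hand=[255,255,255,255,255])

```text
t: 5.35
ee_pos: [0.4533, -0.4037, 0.1538]
eef_rot: [-0.488, 0.488, -0.511, 0.512]
contact_force: [0.2, -0.1, -3.5]
gripper_width: 0.274
```

```bash
cat > bar.py <<'E'
# bar points from the wrist depth: pitch & heading of the bright blade and the handle, in tool frame and station frame
from h import *
o=monitor.get_obs(); p=o['ee_pos']; M=rot(o['eef_rot'])
c,im,dp=snap('wrist'); save(im,'w_now.png'); P=cloud(c,dp); L=(P-p)@M; hsv=cv2.cvtColor(im,cv2.COLOR_RGB2HSV)
a=np.radians(97.2); xa=np.array([np.cos(a),np.sin(a),0]); ya=np.array([-xa[1],xa[0],0])
w=(hsv[...,1]<70)&(hsv[...,2]>110)&(dp>0)&(abs(L[...,2])<.05)&(L[...,0]<-.02)&(L[...,0]>-.22)&(P[...,2]>.012)
n,lab,st,ce=cv2.connectedComponentsWithStats(w.astype(np.uint8)); 
i=1+np.argmax(st[1:,4]) ; k=lab==i; Q=P[k]; m=Q.mean(0); U,S,V=np.linalg.svd(Q-m,full_matrices=False); d=V[0]*np.sign(V[0]@xa)
s=(Q-m)@d; ends=m+np.outer([s.min(),s.max()],d)
print('t',round(float(o['t']),2),'tcp',p.round(4),'n',k.sum(),'ends(world)',ends.round(4).tolist(),'len',np.ptp(s).round(3))
print('pitch(handle up+)',np.degrees(-np.arcsin(d[2])).round(1),'yaw rel station',np.degrees(np.arctan2(d@ya,d@xa)).round(1))
O=np.array([.5772,.1029,0]); print('ends station mm',[(1000*np.array([(e-O)@xa,(e-O)@ya,e[2]])).round(1).tolist() for e in ends],'tcp st',(1000*np.array([(p-O)@xa,(p-O)@ya])).round(1))
E
python3 bar.py
```

```text
t 5.35 tcp [ 0.4533 -0.4037  0.1538] n 5885 ends(world) [[0.4627, -0.3585, 0.1994], [0.4561, -0.2826, 0.1985]] len 0.076
pitch(handle up+) 0.7 yaw rel station -2.2
ends station mm [[-443.4, 171.4, 199.4], [-367.3, 168.5, 198.5]] tcp st [-487.   186.4]
```

>>> send_rows([
  [0,0.045,0],
  [0,0.09,0],
  [0,0.135,0],
  [0,0.17,0],
  [0,0.186,0],
], twist=[0,0,0,0,0], hand=[255,255,255,255,255])

```text
t: 5.9
ee_pos: [0.4486, -0.4002, -0.0378]
eef_rot: [0.488, -0.489, 0.515, -0.507]
contact_force: [-21.9, 17.8, 79.5]
gripper_width: 0.277
```

>>> send_rows([
  [0,0.002,0],
  [0,0.003,0],
  [0,0.003,0],
  [0,0.003,0],
  [0,-0.02,0],
], twist=[0,0,0,0,0], hand=[255,255,120,120,120])

```text
t: 6.4
ee_pos: [0.4513, -0.4021, -0.0161]
eef_rot: [0.488, -0.488, 0.513, -0.51]
contact_force: [-0.3, 0.8, 0.6]
gripper_width: 0.529
```

>>> send_rows([
  [0,-0.02,0],
  [0.02,-0.02,0],
  [0.045,-0.02,0],
  [0.045,0.0,0],
  [0.045,0.02,0],
], twist=[0,0,0,0,0], hand=[120,120,120,120,120])

```text
t: 6.9
ee_pos: [0.4523, -0.452, -0.0325]
eef_rot: [-0.488, 0.488, -0.51, 0.514]
contact_force: [0.7, 0.1, -1.0]
gripper_width: 0.529
```

>>> send_rows([
  [0,0.002,0],
  [0,0.002,0],
  [0,0.002,0],
  [0,0.002,0],
  [0,0.002,0],
], twist=[0,0,0,0,0], hand=[255,255,255,255,255], force=20)

```text
t: 7.4
ee_pos: [0.4513, -0.4486, -0.0358]
eef_rot: [-0.488, 0.488, -0.511, 0.512]
contact_force: [-0.3, 0.1, -1.9]
gripper_width: 0.28
```

>>> send_rows([
  [0,-0.02,0],
  [0,-0.04,0],
  [0,-0.06,0],
  [0,-0.08,0],
  [0,-0.1,0],
], twist=[0,0,0,0,0], hand=[255,255,255,255,255])

```text
t: 7.9
ee_pos: [0.4508, -0.4487, 0.0646]
eef_rot: [-0.488, 0.489, -0.511, 0.511]
contact_force: [-0.7, 0.5, -3.1]
gripper_width: 0.274
```

```bash
python3 bar.py
```

```text
t 7.9 tcp [ 0.4508 -0.4487  0.0646] n 4653 ends(world) [[0.4545, -0.3719, 0.0993], [0.4563, -0.3233, 0.0927]] len 0.049
pitch(handle up+) 7.7 yaw rel station -9.4
ends station mm [[-455.6, 181.3, 99.3], [-407.6, 173.3, 92.7]] tcp st [-531.4  194.5]
```

>>> send_rows([
  [0,-0.045,0],
  [0,-0.06,0],
  [0,-0.03,0],
  [0,-0.075,0],
  [0,-0.09,0],
], twist=[0,0,0,0,0], hand=[255,255,255,255,255])

```text
t: 8.45
ee_pos: [0.4515, -0.449, 0.1534]
eef_rot: [-0.488, 0.488, -0.511, 0.512]
contact_force: [1.3, -1.1, -2.4]
gripper_width: 0.274
```

```bash
python3 bar.py
```

```text
t 8.45 tcp [ 0.4515 -0.449   0.1534] n 3036 ends(world) [[0.4555, -0.3935, 0.1407], [0.4575, -0.2923, 0.0385]] len 0.144
pitch(handle up+) 45.3 yaw rel station -8.3
ends station mm [[-477.3, 182.9, 140.7], [-377.1, 168.3, 38.5]] tcp st [-531.8  193.9]
```

>>> send_rows([
  [0,0.02,0],
  [0,0.04,0],
  [0,0.06,0],
  [0,0.075,0],
  [0,0.084,0],
], twist=[0,0,0,0,0], hand=[255,255,255,255,255])

```text
t: 9.0
ee_pos: [0.4514, -0.4496, 0.0695]
eef_rot: [-0.488, 0.488, -0.511, 0.512]
contact_force: [0.2, -1.7, 0.5]
gripper_width: 0.274
```

>>> send_rows([
  [0,0,0],
  [0,0,0],
  [0,-0.02,0],
  [0,-0.04,0],
  [0,-0.06,0],
], twist=[0,0,0,0,0], hand=[255,255,255,255,255], force=35)

```text
t: 9.5
ee_pos: [0.4508, -0.4468, 0.1296]
eef_rot: [0.489, -0.489, 0.512, -0.51]
contact_force: [1.1, -0.6, -3.3]
gripper_width: 0.273
```

```bash
python3 bar.py; python3 go.py s -220 38 160 -90
```

```text
t 9.5 tcp [ 0.4508 -0.4468  0.1296] n 3641 ends(world) [[0.456, -0.3792, 0.134], [0.4558, -0.3005, 0.0908]] len 0.09
pitch(handle up+) 28.7 yaw rel station -7.1
ends station mm [[-463.1, 180.7, 134.0], [-385.0, 171.0, 90.8]] tcp st [-529.6  194.3]
t 9.55 pos [ 453.1 -448.7  134.1] jaw -2.5 F [ 1.1 -0.2  1.3] w 0.272
slide [-333.2  -26.4   99.4]
twist -0.17
```

>>> send_rows([
  [-0.045,-0.02,0.014],
  [-0.09,-0.04,0.028],
  [-0.135,-0.05,0.042],
  [-0.18,-0.05,0.056],
  [-0.22,-0.05,0.068],
], twist=[0,-0.04,-0.08,-0.13,-0.17], hand=[255,255,255,255,255])

```text
t: 10.05
ee_pos: [0.5299, -0.2278, 0.1799]
eef_rot: [0.532, -0.531, 0.467, -0.467]
contact_force: [-0.5, -0.3, -3.1]
gripper_width: 0.269
```

```bash
python3 go.py s -235 38 160 -90
```

```text
t 10.05 pos [ 529.9 -227.8  179.9] jaw 7.4 F [-0.5 -0.3 -3.1] w 0.269
slide [-87.   19.9  50.7]
twist 0.004
```

>>> send_rows([
  [-0.02,0.005,0.015],
  [-0.04,0.01,0.03],
  [-0.06,0.015,0.04],
  [-0.078,0.018,0.047],
  [-0.078,0.018,0.047],
], twist=[0,0,0,0,0], hand=[255,255,255,255,255])

```text
t: 10.55
ee_pos: [0.5658, -0.1424, 0.1604]
eef_rot: [0.532, -0.531, 0.467, -0.464]
contact_force: [0.1, 0.1, -2.2]
gripper_width: 0.269
```

```bash
python3 bar.py;  python3 go.py s -235 38 110 -90
```

```text
t 10.55 tcp [ 0.5658 -0.1424  0.1604] n 4047 ends(world) [[0.558, -0.0831, 0.1651], [0.5372, 0.0652, 0.0645]] len 0.18
pitch(handle up+) 33.9 yaw rel station 0.8
ends station mm [[-182.1, 42.4, 165.1], [-32.3, 44.4, 64.5]] tcp st [-241.9   42. ]
t 10.6 pos [ 565.5 -145.5  160.7] jaw 7.4 F [-0.5  0.4 -2.9] w 0.27
slide [-9.9 50.8  4.9]
twist 0.004
```

```bash
cat > prof.py <<'E'
import sys; from h import *
o=monitor.get_obs(); p=o['ee_pos']
c,im,dp=snap('wrist'); save(im,'w_now.png'); P=cloud(c,dp)
a=np.radians(97.2); xa=np.array([np.cos(a),np.sin(a),0]); ya=np.array([-xa[1],xa[0],0]); O=np.array([.5772,.1029,0])
X=1000*((P-O)@xa); Y=1000*((P-O)@ya); Z=1000*P[...,2]; t=[1000*(p-O)@xa,1000*(p-O)@ya,1000*p[2]]
print('t',round(float(o['t']),2),'tcp st',np.round(t,1),'F',o['contact_force'].round(1))
lo,hi=float(sys.argv[1]),float(sys.argv[2])
for x in range(int(t[0])+10,40,12):
    k=(dp>0)&(abs(X-x)<4)&(Y>lo)&(Y<hi)
    if k.sum()<10: continue
    z=Z[k]; top=np.percentile(z,90); kk=k&(Z>top-6)&(Z<top+4); print(x,'z',np.round(top,1),'y',np.percentile(Y[kk],[5,50,95]).round(1),end=' | ')
print()
E
python3 prof.py 20 65
```

```text
t 10.6 tcp st [-245.    42.7  160.7] F [-0.5  0.4 -2.9]
-234 z 287.0 y [34.2 42.5 50.8] | -222 z 296.1 y [23.9 34.1 60.9] | -210 z 193.2 y [32.1 42.8 53.5] | -198 z 185.6 y [32.1 42.9 53.3] | -186 z 178.1 y [32.4 43.  53.6] | -174 z 158.5 y [34.  43.1 52.2] | -162 z 151.1 y [33.8 43.2 52.3] | -150 z 143.4 y [34.3 43.2 52.1] | -138 z 135.9 y [34.8 43.3 52.4] | -126 z 128.2 y [34.7 43.4 52.7] | -114 z 120.4 y [34.7 43.5 52.3] | -102 z 112.9 y [35.2 43.5 52.5] | -90 z 102.1 y [35.  44.3 52.9] | -78 z 1.6 y [20.3 27.6 64.4] | -66 z 16.4 y [21.  29.1 63.8] |
```

>>> send_rows([
  [-0.005,0.01,0.004],
  [-0.01,0.022,0.004],
  [-0.015,0.034,0.004],
  [-0.015,0.044,0.004],
  [-0.015,0.053,0.004],
], twist=[0,0,0,0,0], hand=[255,255,255,255,255])

```text
t: 11.15
ee_pos: [0.5699, -0.1405, 0.11]
eef_rot: [-0.528, 0.531, -0.466, 0.472]
contact_force: [-1.2, -13.0, 7.6]
gripper_width: 0.27
```

>>> send_rows([
  [0,0.003,0],
  [0,0.005,0],
  [0,0.005,0],
  [0,0.005,0],
  [0,0.005,0],
], twist=[0,0,0,0,0], hand=[255,255,255,255,255])

```text
t: 11.65
ee_pos: [0.57, -0.1428, 0.106]
eef_rot: [-0.527, 0.531, -0.466, 0.473]
contact_force: [0.0, -10.6, 6.6]
gripper_width: 0.271
```

```bash
python3 prof.py 20 65
```

```text
t 11.65 tcp st [-242.8   37.9  106. ] F [  0.  -10.6   6.6]
-232 z 232.6 y [30.2 39.6 63.1] | -220 z 240.8 y [21.1 46.7 56.8] | -208 z 142.5 y [27.4 37.9 48.7] | -196 z 136.2 y [27.7 38.3 48.8] | -184 z 130.2 y [27.6 38.2 48.9] | -172 z 113.5 y [29.5 38.7 47.4] | -160 z 106.6 y [29.3 38.6 48. ] | -148 z 100.6 y [29.7 39.1 48. ] | -136 z 94.4 y [30.  39.1 48.1] | -124 z 88.0 y [30.4 39.  48.1] | -112 z 81.9 y [30.3 39.  48.2] | -100 z 76.0 y [30.1 39.2 48.3] | -88 z 1.9 y [21.  56.4 64.2] | -76 z 1.6 y [21.5 57.1 64.2] |
```

>>> send_rows([
  [0,-0.01,0],
  [0,-0.02,0],
  [-0.002,-0.022,0],
  [-0.004,-0.022,0],
  [-0.004,-0.022,0],
], twist=[0,0,0,0,0], hand=[255,255,255,255,255])

```text
t: 12.2
ee_pos: [0.5671, -0.1275, 0.1249]
eef_rot: [-0.531, 0.531, -0.468, 0.467]
contact_force: [0.1, 0.2, -3.4]
gripper_width: 0.269
```

```bash
python3 prof.py 20 60
```

```text
t 12.2 tcp st [-227.3   38.9  124.9] F [ 0.1  0.2 -3.4]
-217 z 251.3 y [30.5 38.7 46.9] | -205 z 260.2 y [21.3 47.1 57.3] | -193 z 161.1 y [28.4 38.9 49.8] | -181 z 154.7 y [28.4 38.9 49.5] | -169 z 148.6 y [28.7 39.2 49.7] | -157 z 131.2 y [30.3 39.5 48.8] | -145 z 124.5 y [30.7 39.6 48.5] | -133 z 118.0 y [30.6 39.6 48.6] | -121 z 111.9 y [31.1 39.7 48.8] | -109 z 105.2 y [31.6 40.3 49. ] | -97 z 99.1 y [31.5 40.3 49.2] | -85 z 92.6 y [31.4 40.4 49.4] | -73 z 1.7 y [20.8 25.9 59.6] |
```

>>> send_rows([
  [0,0.007,0],
  [0,0.014,0],
  [0,0.021,0],
  [0,0.022,0],
  [0,0.022,0],
], twist=[0,0,0,0,0], hand=[255,255,255,255,255])

```text
t: 12.75
ee_pos: [0.5672, -0.1286, 0.103]
eef_rot: [-0.53, 0.53, -0.469, 0.467]
contact_force: [-0.7, 0.7, -2.3]
gripper_width: 0.269
```

>>> send_rows([
  [-0.01,0.0054,0],
  [-0.02,0.0107,0],
  [-0.03,0.0161,0],
  [-0.04,0.0214,0],
  [-0.045,0.0245,0],
], twist=[0,0,0,0,0], hand=[255,255,255,255,255])

```text
t: 13.25
ee_pos: [0.5625, -0.0831, 0.0792]
eef_rot: [0.531, -0.53, 0.467, -0.468]
contact_force: [-0.1, -1.5, 3.4]
gripper_width: 0.269
```

```bash
python3 prof.py 20 60
```

```text
t 13.25 tcp st [-182.7   37.9   79.2] F [-0.1 -1.5  3.4]
-172 z 205.6 y [29.8 38.  46.2] | -160 z 214.4 y [21.1 46.6 56.6] | -148 z 116.2 y [27.7 38.5 48.9] | -136 z 110.1 y [27.5 38.  48.5] | -124 z 104.1 y [27.8 38.  48.7] | -112 z 87.4 y [29.4 38.6 47.8] | -100 z 80.9 y [29.3 38.6 47.3] | -88 z 75.0 y [29.2 38.6 47.5] | -76 z 68.9 y [30.2 38.6 47.6] | -64 z 62.6 y [30.2 39.3 47.8] | -52 z 56.7 y [30.  38.7 47.9] | -40 z 51.1 y [30.5 39.3 48.1] |
```

```bash
cat > sc.py <<'E'
import sys; from h import *
c,im,dp=snap('scene'); a=[int(v) for v in sys.argv[2:6]]; save(cv2.resize(im[a[2]:a[3],a[0]:a[1]],None,fx=4,fy=4,interpolation=cv2.INTER_CUBIC),sys.argv[1])
E
python3 sc.py sc3.png 290 480 100 245
```

```text
(no output)
```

View pics/sc3.png

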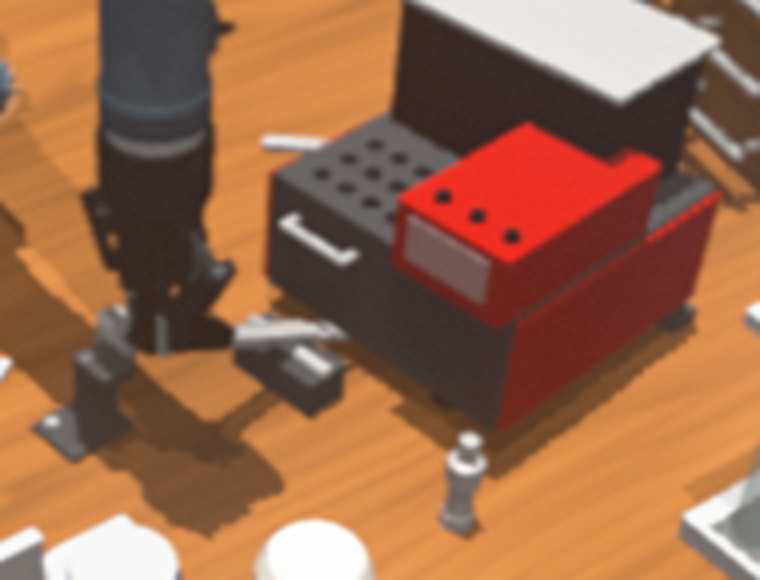

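>>> send_rows([
  [-0.003,0.002,0],
  [-0.006,0.004,0],
  [-0.008,0.005,0],
  [-0.008,0.005,0],
  [-0.008,0.005,0],
], twist=[0,0,0,0,0], hand=[255,255,255,255,255])

```text
t: 13.85
ee_pos: [0.5625, -0.0839, 0.076]
eef_rot: [-0.528, 0.531, -0.466, 0.471]
contact_force: [-1.1, -8.3, 6.8]
gripper_width: 0.268
```

```bash
python3 prof.py 20 60
```

```text
t 13.85 tcp st [-183.5   38.    76. ] F [-1.1 -8.3  6.8]
-173 z 202.2 y [29.9 38.1 46.1] | -161 z 210.8 y [21.1 46.6 56.7] | -149 z 113.8 y [27.6 38.2 48.7] | -137 z 108.2 y [27.5 38.4 48.8] | -125 z 102.4 y [27.8 38.3 48.9] | -113 z 96.4 y [28.3 38.8 48.4] | -101 z 79.7 y [29.5 38.3 47.4] | -89 z 74.0 y [29.5 38.2 47.5] | -77 z 68.4 y [29.9 38.7 48.1] | -65 z 62.2 y [30.4 39.3 48.2] | -53 z 56.4 y [30.2 39.2 48.3] | -41 z 51.1 y [30.1 39.2 48.4] |
```

```bash
cat > fine.py <<'E'
from h import *
o=monitor.get_obs(); p=o['ee_pos']
c,im,dp=snap('wrist'); save(im,'w_now.png'); P=cloud(c,dp)
a=np.radians(97.2); xa=np.array([np.cos(a),np.sin(a),0]); ya=np.array([-xa[1],xa[0],0]); O=np.array([.5772,.1029,0])
X=1000*((P-O)@xa); Y=1000*((P-O)@ya); Z=1000*P[...,2]
def med(k): return (np.median(Z[k]).round(1),int(k.sum())) if k.sum()>3 else None
ok=dp>0
print('step',[(x,med(ok&(abs(X-x)<1.2)&(abs(Y-38.5)<5))) for x in range(-124,-92,3)])
print('far',[(x,med(ok&(abs(X-x)<1.5)&(abs(Y-39)<6))) for x in range(-56,20,4)])
for n,y0 in(('fulc y15',15),('y70',70)): print(n,[(x,med(ok&(abs(X-x)<1.5)&(abs(Y-y0)<6)&(Z>20))) for x in range(-74,-26,4)])
print('bench',med(ok&(abs(X+110)<10)&(abs(Y-0)<10)))
E
python3 fine.py
```

```text
step [(-124, (np.float64(100.1), 95)), (-121, (np.float64(99.0), 95)), (-118, (np.float64(97.3), 95)), (-115, (np.float64(85.2), 108)), (-112, (np.float64(83.4), 90)), (-109, (np.float64(82.0), 71)), (-106, (np.float64(80.6), 89)), (-103, (np.float64(79.1), 72)), (-100, (np.float64(77.6), 90)), (-97, (np.float64(76.2), 70)), (-94, (np.float64(74.7), 72))]
far [(-56, (np.float64(56.7), 91)), (-52, (np.float64(54.7), 101)), (-48, (np.float64(52.7), 98)), (-44, (np.float64(50.9), 97)), (-40, None), (-36, None), (-32, None), (-28, None), (-24, None), (-20, None), (-16, None), (-12, None), (-8, None), (-4, None), (0, None), (4, None), (8, None), (12, None), (16, None)]
fulc y15 [(-74, None), (-70, None), (-66, (np.float64(33.3), 134)), (-62, (np.float64(34.6), 82)), (-58, (np.float64(34.7), 89)), (-54, (np.float64(35.2), 109)), (-50, (np.float64(39.6), 106)), (-46, (np.float64(40.6), 90)), (-42, (np.float64(38.2), 55)), (-38, (np.float64(34.5), 64)), (-34, None), (-30, None)]
y70 [(-74, None), (-70, None), (-66, (np.float64(33.8), 127)), (-62, (np.float64(34.8), 83)), (-58, (np.float64(34.5), 82)), (-54, (np.float64(35.2), 102)), (-50, (np.float64(40.0), 112)), (-46, (np.float64(40.6), 91)), (-42, (np.float64(37.7), 51)), (-38, (np.float64(34.5), 69)), (-34, None), (-30, None)]
bench (np.float64(0.7), 568)
```

View pics/w_now.png

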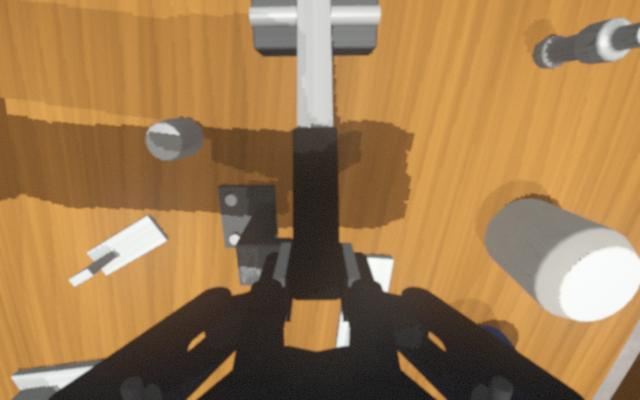

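>>> send_rows([
  [0,-0.003,0],
  [0,-0.006,0],
  [0,-0.009,0],
  [0,-0.009,0],
  [0,-0.009,0],
], twist=[0,0,0,0,0], hand=[255,255,255,255,255], force=25)

```text
t: 14.45
ee_pos: [0.5604, -0.0758, 0.0824]
eef_rot: [-0.53, 0.53, -0.468, 0.467]
contact_force: [1.0, -0.5, -3.2]
gripper_width: 0.274
```

```bash
python3 prof.py 20 60; python3 fine.py | head -2
```

```text
t 14.45 tcp st [-175.2   39.1   82.4] F [ 1.  -0.5 -3.2]
-165 z 208.8 y [30.7 38.9 47. ] | -153 z 217.6 y [21.3 47.2 57.5] | -141 z 118.3 y [28.1 39.1 49.5] | -129 z 112.0 y [28.4 39.1 49.7] | -117 z 105.4 y [28.3 39.1 49.3] | -105 z 87.5 y [29.8 39.1 47.9] | -93 z 81.1 y [29.6 39.1 48. ] | -81 z 74.7 y [30.1 39.1 48.2] | -69 z 68.0 y [30.6 39.4 48.3] | -57 z 61.6 y [30.4 39.2 47.9] | -45 z 55.1 y [30.3 39.2 48. ] | -33 z 48.7 y [30.2 39.2 48.2] | -21 z 1.3 y [22.1 51.8 58.4] | 
step [(-124, (np.float64(107.4), 96)), (-121, (np.float64(105.8), 94)), (-118, (np.float64(104.2), 95)), (-115, (np.float64(102.6), 92)), (-112, (np.float64(101.1), 95)), (-109, (np.float64(88.5), 106)), (-106, (np.float64(86.4), 68)), (-103, (np.float64(84.9), 85)), (-100, (np.float64(83.2), 67)), (-97, (np.float64(81.5), 68)), (-94, (np.float64(80.2), 69))]
far [(-56, (np.float64(59.7), 81)), (-52, (np.float64(57.6), 87)), (-48, (np.float64(55.4), 89)), (-44, (np.float64(53.3), 88)), (-40, (np.float64(51.1), 87)), (-36, (np.float64(49.0), 83)), (-32, (np.float64(46.8), 81)), (-28, None), (-24, None), (-20, None), (-16, None), (-12, None), (-8, None), (-4, None), (0, None), (4, None), (8, None), (12, None), (16, None)]
```

>>> send_rows([
  [0,0.002,0],
  [0,0.0045,0],
  [-0.003,0.006,0],
  [-0.006,0.0075,0],
  [-0.009,0.009,0],
], twist=[0,0,0,0,0], hand=[255,255,255,255,255])

```text
t: 15.05
ee_pos: [0.5605, -0.0671, 0.0744]
eef_rot: [0.53, -0.53, 0.468, -0.468]
contact_force: [-0.3, -0.2, -0.1]
gripper_width: 0.268
```

```bash
python3 prof.py 20 60|head -1; python3 fine.py | head -2
```

```text
t 15.05 tcp st [-166.6   37.9   74.4] F [-0.3 -0.2 -0.1]
step [(-124, (np.float64(104.8), 98)), (-121, (np.float64(103.3), 95)), (-118, (np.float64(101.9), 93)), (-115, (np.float64(100.2), 92)), (-112, (np.float64(98.8), 90)), (-109, (np.float64(97.0), 86)), (-106, (np.float64(95.7), 84)), (-103, (np.float64(94.1), 79)), (-100, (np.float64(91.7), 111)), (-97, (np.float64(79.6), 68)), (-94, (np.float64(77.9), 76))]
far [(-56, (np.float64(58.3), 98)), (-52, (np.float64(56.4), 98)), (-48, (np.float64(54.3), 94)), (-44, (np.float64(52.3), 95)), (-40, (np.float64(50.1), 89)), (-36, (np.float64(48.0), 87)), (-32, (np.float64(46.0), 83)), (-28, (np.float64(43.8), 81)), (-24, (np.float64(41.7), 81)), (-20, None), (-16, None), (-12, None), (-8, None), (-4, None), (0, None), (4, None), (8, None), (12, None), (16, None)]
```

>>> send_rows([
  [0.003,-0.0015,0],
  [0.007,-0.0037,0],
  [0.007,-0.0037,0],
  [0.007,-0.0037,0],
  [0.007,-0.0037,0],
], twist=[0,0,0,0,0], hand=[255,255,255,255,180])

```text
t: 15.65
ee_pos: [0.5615, -0.0755, 0.0783]
eef_rot: [0.53, -0.53, 0.468, -0.469]
contact_force: [-0.1, -0.8, 0.2]
gripper_width: 0.293
```

>>> send_rows([
  [0,0,0],
  [0,0,0],
  [0,0,0],
  [0,0,0],
  [0,0,0],
], twist=[0,0,0,0,0], hand=[150,130,130,130,130])

```text
t: 16.15
ee_pos: [0.561, -0.0747, 0.0779]
eef_rot: [0.53, -0.53, 0.468, -0.468]
contact_force: [0.5, -0.6, -0.2]
gripper_width: 0.488
```

```bash
python3 prof.py 20 60; python3 fine.py | head -2
```

```text
t 16.15 tcp st [-174.2   38.3   77.9] F [ 0.5 -0.6 -0.2]
-164 z 205.2 y [28.8 38.3 47.8] | -152 z 213.2 y [21.2 48.3 58. ] | -140 z 110.4 y [27.6 38.3 49. ] | -128 z 104.6 y [28.1 38.3 49.1] | -116 z 98.6 y [27.9 38.3 49.1] | -104 z 81.6 y [29.5 38.3 47.7] | -92 z 75.9 y [29.4 38.3 47.8] | -80 z 70.0 y [29.2 38.3 47.3] | -68 z 64.1 y [29.7 38.2 47.4] | -56 z 58.3 y [29.6 38.5 47.5] | -44 z 52.3 y [30.  38.8 47.6] | -32 z 46.6 y [29.9 38.8 47.7] | -20 z 1.9 y [21.3 52.  59. ] | 
step [(-124, (np.float64(101.1), 88)), (-121, (np.float64(99.6), 82)), (-118, (np.float64(98.0), 83)), (-115, (np.float64(96.6), 86)), (-112, (np.float64(95.3), 89)), (-109, (np.float64(82.6), 85)), (-106, (np.float64(81.2), 68)), (-103, (np.float64(79.7), 82)), (-100, (np.float64(78.3), 67)), (-97, (np.float64(76.9), 67)), (-94, (np.float64(75.3), 85))]
far [(-56, (np.float64(57.0), 90)), (-52, (np.float64(54.9), 90)), (-48, (np.float64(53.0), 92)), (-44, (np.float64(51.2), 90)), (-40, (np.float64(49.0), 89)), (-36, (np.float64(47.3), 87)), (-32, (np.float64(45.3), 80)), (-28, None), (-24, None), (-20, None), (-16, None), (-12, None), (-8, None), (-4, None), (0, None), (4, None), (8, None), (12, None), (16, None)]
```

>>> send_rows([
  [-0.008,0.008,0],
  [-0.016,0.016,0],
  [-0.024,0.024,0],
  [-0.031,0.03,0],
  [-0.031,0.03,0],
], twist=[0,0,0,0,0], hand=[130,130,130,130,160])

```text
t: 16.75
ee_pos: [0.5555, -0.0415, 0.0464]
eef_rot: [-0.53, 0.531, -0.468, 0.466]
contact_force: [-0.2, -0.1, -0.4]
gripper_width: 0.376
```

>>> send_rows([
  [0,0,0],
  [0,0,0],
  [0,0,0],
  [0,0.005,0],
  [0,0.01,0],
], twist=[0,0,0,0,0], hand=[200,255,255,255,255], force=40)

```text
t: 17.25
ee_pos: [0.5584, -0.0469, 0.04]
eef_rot: [-0.529, 0.531, -0.467, 0.47]
contact_force: [-4.9, -4.1, 12.9]
gripper_width: 0.272
```

```bash
python3 prof.py 20 60
```

```text
t 17.25 tcp st [-146.2   37.5   40. ] F [-4.9 -4.1 12.9]
-136 z 166.3 y [29.4 37.5 45.7] | -124 z 175.0 y [21.1 46.5 56.2] | -112 z 89.6 y [27.5 37.5 47.9] | -100 z 73.9 y [28.8 38.  46.9] | -88 z 69.0 y [29.1 38.  47.2] | -76 z 63.9 y [28.6 37.9 46.9] | -64 z 58.7 y [29.  37.9 47.3] | -52 z 53.5 y [29.3 37.9 47.2] | -40 z 48.7 y [29.4 38.4 47.5] | -28 z 43.9 y [29.7 38.4 47.6] | -16 z 35.7 y [29.7 38.9 47.9] | -4 z 1.6 y [20.8 51.7 59. ] |
```

>>> send_rows([
  [0.001,0.004,0],
  [0.002,0.008,0],
  [0.004,0.012,0],
  [0.005,0.016,0],
  [0.006,0.019,0],
], twist=[0,0,0,0,0], hand=[255,255,255,255,255])

```text
t: 17.8
ee_pos: [0.5601, -0.0546, 0.0224]
eef_rot: [-0.529, 0.531, -0.466, 0.471]
contact_force: [-5.5, -3.6, 16.0]
gripper_width: 0.272
```

>>> send_rows([
  [0.001,0.004,0],
  [0.002,0.008,0],
  [0.003,0.012,0],
  [0.004,0.015,0],
  [0.004,0.015,0],
], twist=[0,0,0,0,0], hand=[255,255,255,255,255])

```text
t: 18.3
ee_pos: [0.5605, -0.0587, 0.0066]
eef_rot: [-0.529, 0.531, -0.466, 0.471]
contact_force: [-4.0, -3.9, 12.0]
gripper_width: 0.271
```

```bash
python3 prof.py 20 60
```

```text
t 18.3 tcp st [-158.3   36.8    6.6] F [-4.  -3.9 12. ]
-148 z 133.1 y [28.8 37.  45.3] | -136 z 141.4 y [21.2 46.1 55.8] | -124 z 67.2 y [26.8 36.9 47.4] | -112 z 56.2 y [28.5 37.3 46.4] | -100 z 54.9 y [28.6 37.7 46.3] | -88 z 53.6 y [28.7 37.6 46.5] | -76 z 52.3 y [28.8 37.6 46.8] | -64 z 50.8 y [29.3 38.4 47. ] | -52 z 49.5 y [29.4 38.3 47.2] | -40 z 48.3 y [29.5 38.7 47.4] |
```

>>> send_rows([
  [0,0.003,0],
  [0,0.006,0],
  [0,0.006,-0.002],
  [0,0.006,-0.004],
  [0,0.006,-0.006],
], twist=[0,0,0,0.02,0.05], hand=[255,255,255,255,255])

```text
t: 18.85
ee_pos: [0.5577, -0.0599, 0.0022]
eef_rot: [0.519, -0.519, 0.476, -0.485]
contact_force: [-2.7, -3.7, 15.2]
gripper_width: 0.268
```

>>> send_rows([
  [0,0,-0.003],
  [0,0,-0.006],
  [0,0,-0.009],
  [0,0,-0.0125],
  [0,0,-0.0125],
], twist=[0.03,0.06,0.09,0.116,0.116], hand=[255,255,255,255,255])

```text
t: 19.35
ee_pos: [0.5426, -0.0604, 0.0015]
eef_rot: [-0.49, 0.492, -0.506, 0.512]
contact_force: [-4.5, -3.8, 15.7]
gripper_width: 0.272
```

```bash
python3 prof.py 20 75; python3 sc.py sc4.png 270 430 110 250
```

```text
t 19.35 tcp st [-157.7   54.8    1.5] F [-4.5 -3.8 15.7]
-147 z 128.2 y [29.  50.7 61. ] | -135 z 135.2 y [40.8 64.6 71.1] | -123 z 63.4 y [40.8 52.2 61.3] | -111 z 53.1 y [39.5 48.5 57.7] | -99 z 52.3 y [38.2 47.1 56.2] | -87 z 51.6 y [36.4 45.5 54.7] | -75 z 50.8 y [35.  44.  53.1] | -63 z 49.8 y [33.6 42.5 51.6] | -51 z 49.0 y [32. 41. 50.] | -39 z 48.2 y [31.3 41.7 49. ] | -27 z 35.5 y [66.1 71.4 74.5] |
```

View pics/sc4.png

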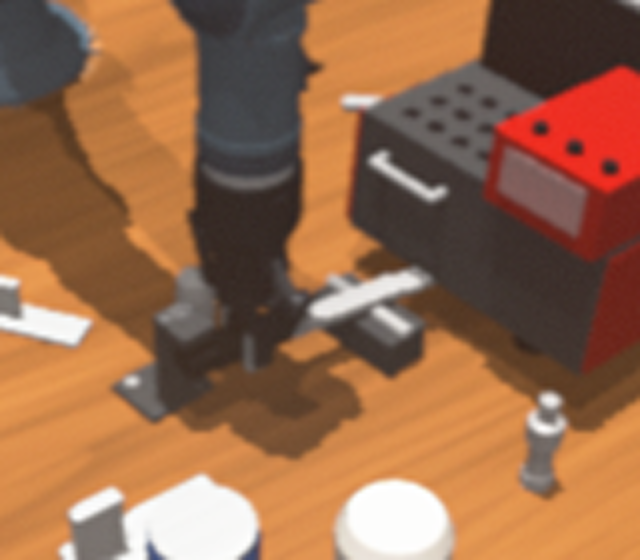

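>>> send_rows([
  [0,0,-0.003],
  [0,-0.003,-0.003],
  [0,-0.006,-0.003],
  [0,-0.009,-0.003],
  [0,-0.012,-0.003],
], twist=[0.02,0.02,0.02,0.02,0.02], hand=[255,255,255,255,255])

```text
t: 19.95
ee_pos: [0.5422, -0.0589, 0.0081]
eef_rot: [-0.488, 0.483, -0.511, 0.518]
contact_force: [20.4, -4.0, -44.4]
gripper_width: 0.272
```

```bash
python3 prof.py 20 80
```

```text
t 19.95 tcp st [-156.1   55.     8.1] F [ 20.4  -4.  -44.4]
-146 z 134.7 y [30.9 51.4 62.1] | -134 z 141.7 y [43.6 66.  72.1] | -122 z 67.8 y [41.3 52.9 61.7] | -110 z 56.7 y [39.9 49.  58.2] | -98 z 55.3 y [38.2 47.3 56.5] | -86 z 53.8 y [36.5 45.6 54.8] | -74 z 52.4 y [34.8 44.  53.2] | -62 z 50.8 y [33.2 42.4 51.6] | -50 z 49.3 y [32. 41. 50.] | -38 z 47.9 y [30.7 40.7 48.6] | -26 z 35.2 y [52.8 65.3 78.5] | -14 z 1.8 y [64.  73.9 79.4] |
```

>>> send_rows([
  [0,0.003,0],
  [0,0.0045,0],
  [0,0.0045,0],
  [0,0.0045,0],
  [0,0.0045,0],
], twist=[0,0,0,0,0], hand=[255,255,220,180,130])

```text
t: 20.5
ee_pos: [0.5382, -0.0569, 0.0062]
eef_rot: [-0.484, 0.483, -0.515, 0.517]
contact_force: [-0.7, 0.1, 0.1]
gripper_width: 0.452
```

>>> send_rows([
  [0,0,0],
  [0,0,0],
  [0,-0.03,0],
  [0,-0.07,0],
  [0,-0.11,0],
], twist=[0,0,0,0,0], hand=[110,110,110,110,110])

```text
t: 21.0
ee_pos: [0.5352, -0.0549, 0.1154]
eef_rot: [0.484, -0.485, 0.516, -0.514]
contact_force: [1.0, -0.7, 0.9]
gripper_width: 0.568
```

```bash
python3 prof.py 20 80; cat > shim.py <<'E'
from h import *
import sys
c,im,dp=snap('top'); P=cloud(c,dp); hsv=cv2.cvtColor(im,cv2.COLOR_RGB2HSV); Z=np.where(dp>0,P[...,2],-9)
wh=(hsv[...,1]<70)&(hsv[...,2]>110); u0,u1,v0,v1=338,385,168,192
k=np.zeros(wh.shape,bool); k[v0:v1,u0:u1]=wh[v0:v1,u0:u1]; v,u=np.nonzero(k&(Z<.025)); q=onplane(c,np.c_[u,v],.008)[:,:2]*1000
print('plate',len(u),cv2.minAreaRect(q.astype(np.float32)))
kk=np.zeros(wh.shape,bool); kk[v0:v1,u0:u1]=(Z[v0:v1,u0:u1]>.045); v,u=np.nonzero(kk); q=onplane(c,np.c_[u,v],.06)[:,:2]*1000; print('fin',len(u),q.mean(0),cv2.minAreaRect(q.astype(np.float32)))
# tester tilt: top face heights at front/back near y+ side
a=np.radians(97.2); xa=np.array([np.cos(a),np.sin(a),0]); ya=np.array([-xa[1],xa[0],0]); O=np.array([.5772,.1029,0])
X=1000*((P-O)@xa); Y=1000*((P-O)@ya); K=(dp>0)&(X>8)&(X<110)&(Y>0)&(Y<110)&(Z>.1)&(Z<.2); p=np.polyfit(X[K],1000*Z[K],1); print('tester tilt',-p[0],'front z',np.polyval(p,0))
E
python3 shim.py; python3 go.py s -300 -40 110 -90
```

```text
t 21.0 tcp st [-151.3   61.5  115.4] F [ 1.  -0.7  0.9]
-141 z 242.8 y [35.1 53.3 68.1] | -129 z 249.9 y [67.  72.3 78.5] | -117 z 57.2 y [40.8 49.8 58.9] | -105 z 55.8 y [39.1 48.2 57.3] | -93 z 54.4 y [37.4 46.5 55.8] | -81 z 52.9 y [35.8 44.9 53.9] | -69 z 51.6 y [34.  43.2 52.3] | -57 z 49.9 y [32.5 41.6 50.5] | -45 z 48.6 y [30.7 39.8 49. ] | -33 z 47.2 y [29.7 38.6 47.4] | -21 z 45.8 y [28.3 37.2 45.9] | -9 z 41.3 y [26.4 35.3 44.1] | 3 z 52.8 y [54.2 69.  78.7] | 15 z 1.7 y [44.4 60.4 77.7] | 
plate 470 ((622.7598876953125, -199.21852111816406), (46.73080825805664, 124.91270446777344), 1.2521854639053345)
fin 108 [ 618.78072805 -187.6491281 ] ((608.9125366210938, -190.3028564453125), (73.46987915039062, 131.71963500976562), 0.6965428590774536)
tester tilt 0.06263053407441284 front z 149.13235219748012
t 21.1 pos [541.8 -55.1 121.2] jaw -3.6 F [ 0.5 -0.6  0.8] w 0.566
slide [127.4  12.7 120.7]
twist -0.188
```

```bash
python3 - <<'E'
from h import *
f=np.load('pics/top.npz'); c=(f['K'],f['d'],f['R'],f['t']); P=cloud(c,f['dp']); Z=np.where(f['dp']>0,P[...,2],-9)
for n,b,lo in(('can',(360,395,105,150),.16),('filter',(316,346,116,150),.08)):
    k=np.zeros(Z.shape,bool); k[b[2]:b[3],b[0]:b[1]]=(Z[b[2]:b[3],b[0]:b[1]]>lo); q=P[k]; print(n,k.sum(),np.median(q,0).round(3),np.percentile(q[:,:2],[3,97],axis=0).round(3))
E
python3 go.py 623.5 -239 120 1.5
```

```text
can 353 [ 0.757 -0.241  0.169] [[ 0.731 -0.267]
 [ 0.785 -0.213]]
filter 376 [ 0.757 -0.099  0.089] [[ 0.729 -0.13 ]
 [ 0.787 -0.071]]
t 21.1 pos [541.8 -55.1 121.2] jaw -3.6 F [ 0.5 -0.6  0.8] w 0.566
slide [178.5   2.4  92.9]
twist -0.088
```

>>> send_rows([
  [0.035,-0.02,0.018],
  [0.08,-0.02,0.042],
  [0.125,-0.02,0.065],
  [0.17,-0.015,0.088],
  [0.178,-0.01,0.093],
], twist=[-0.02,-0.04,-0.07,-0.088,-0.088], hand=[105,105,105,105,105])

```text
t: 21.6
ee_pos: [0.6182, -0.2481, 0.124]
eef_rot: [-0.503, 0.505, -0.495, 0.497]
contact_force: [-1.3, -0.8, 0.2]
gripper_width: 0.587
```

```bash
python3 - <<'E'
from h import *
c,im,dp=snap('wrist'); save(im,'w_now.png'); P=cloud(c,dp); X,Y,Z=[1000*P[...,i] for i in range(3)]
hsv=cv2.cvtColor(im,cv2.COLOR_RGB2HSV); ok=(dp>0)&(abs(X-623)<60)&(Y>-290)&(Y<-110)
k=ok&(Z>5)&(Z<11)&(hsv[...,1]<80); q=np.c_[X[k],Y[k]].astype(np.float32); print('plate',k.sum(),cv2.minAreaRect(q))
k=ok&(Z>54)&(Z<66); q=np.c_[X[k],Y[k]].astype(np.float32); print('fin',k.sum(),q.mean(0),cv2.minAreaRect(q),np.percentile(q,[2,98],axis=0))
E
python3 go.py 623.5 -239 120 1.5
```

```text
plate 5006 ((624.013427734375, -195.9119873046875), (44.09173583984375, 119.85881042480469), 2.5012357234954834)
fin 585 [ 625.6821  -235.02563] ((625.6590576171875, -235.90573120117188), (12.041790008544922, 36.25225830078125), 1.85558021068573) [[ 619.43017334 -253.23716309]
 [ 631.7776001  -217.97650574]]
t 21.65 pos [ 617.5 -246.4  122.5] jaw 1.0 F [ 0.2 -0.9 -0.9] w 0.587
slide [-7.3  2.5  6.1]
twist -0.009
```

>>> send_rows([
  [-0.003,0.03,0.008],
  [-0.003,0.06,0.008],
  [-0.003,0.09,0.008],
  [-0.003,0.12,0.008],
  [-0.003,0.135,0.008],
], twist=[-0.01,-0.022,-0.022,-0.022,-0.022], hand=[105,105,105,105,105])

```text
t: 22.15
ee_pos: [0.6231, -0.2319, -0.0136]
eef_rot: [-0.512, 0.513, -0.49, 0.485]
contact_force: [-0.5, 0.5, -0.1]
gripper_width: 0.589
```

>>> send_rows([
  [0,0.003,0],
  [0,0.003,0],
  [0,0.003,0],
  [0,0.003,0],
  [0,0.003,0],
], twist=[0,0,0,0,0], hand=[105,255,255,255,255], force=40)

```text
t: 22.65
ee_pos: [0.6283, -0.2362, -0.0104]
eef_rot: [0.512, -0.511, 0.487, -0.489]
contact_force: [0.3, -0.1, 4.2]
gripper_width: 0.131
```

>>> send_rows([
  [0,0,0],
  [0,-0.003,0],
  [0,-0.008,0],
  [0,-0.014,0],
  [0,-0.014,0],
], twist=[0,0,0,0,0], hand=[255,255,255,255,255])

```text
t: 23.15
ee_pos: [0.6273, -0.2358, 0.0022]
eef_rot: [0.512, -0.512, 0.487, -0.488]
contact_force: [0.5, 0.2, -1.6]
gripper_width: 0.131
```

```bash
cat > shimw.py <<'E'
from h import *
o=monitor.get_obs(); c,im,dp=snap('wrist'); save(im,'w_now.png'); P=cloud(c,dp)
a=np.radians(97.2); xa=np.array([np.cos(a),np.sin(a),0]); ya=np.array([-xa[1],xa[0],0]); O=np.array([.5772,.1029,0])
X=1000*((P-O)@xa); Y=1000*((P-O)@ya); Z=1000*P[...,2]; p=o['ee_pos']; t=np.array([1000*(p-O)@xa,1000*(p-O)@ya,1000*p[2]])
hsv=cv2.cvtColor(im,cv2.COLOR_RGB2HSV); ok=(dp>0)&(abs(Y-t[1])<45)&(X>t[0]-20)&(X<t[0]+120)&(hsv[...,1]<80)&(hsv[...,2]>100)
k=ok&(Z>3)&(Z<35); n,lab,st,ce=cv2.connectedComponentsWithStats(k.astype(np.uint8)); k=lab==1+np.argmax(st[1:,4]); Q=np.c_[X[k],Y[k]].astype(np.float32)
z=np.polyfit(X[k],Z[k],1); r=cv2.minAreaRect(Q)
print('t',round(float(o['t']),2),'tcp st',t.round(1),'F',o['contact_force'].round(1),'w',o['gripper_width'],'| plate',k.sum(),'x',np.percentile(Q[:,0],[1,99]).round(1),'y',np.percentile(Q[:,1],[1,50,99]).round(1),'rect',np.round(r[0],1),np.round(r[1],1),round(r[2],1),'z',np.median(Z[k]).round(1),'slope',z[0].round(3))
E
python3 shimw.py; python3 go.py s -130 -55 10 -90
```

```text
t 23.15 tcp st [-342.3   -7.3    2.2] F [ 0.5  0.2 -1.6] w 0.1305989695125002 | plate 13986 x [-344.6 -243.2] y [-33.6 -11.4  12.3] rect [-296.   -10.5] [ 44.3 107.3] 86.0 z 21.3 slope -0.004
t 23.2 pos [ 627.  -235.7    1.8] jaw 2.8 F [ 0.1  0.  -1.2] w 0.135
slide [-215.3   -8.2   31.4]
twist -0.078
```

>>> send_rows([
  [-0.035,-0.004,0.006],
  [-0.075,-0.008,0.012],
  [-0.115,-0.008,0.018],
  [-0.155,-0.008,0.024],
  [-0.19,-0.008,0.029],
], twist=[-0.02,-0.04,-0.06,-0.078,-0.078], hand=[255,255,255,255,255])

```text
t: 23.7
ee_pos: [0.6464, -0.0415, 0.0093]
eef_rot: [0.531, -0.531, 0.467, -0.467]
contact_force: [-0.7, -0.0, -2.2]
gripper_width: 0.133
```

>>> send_rows([
  [0,0,0],
  [0,0,0],
  [0,0,0],
  [0,0,0],
  [0,0,0],
], twist=[0,0,0,0,0], hand=[255,255,255,255,255])

```text
t: 24.2
ee_pos: [0.6463, -0.0468, 0.0092]
eef_rot: [-0.529, 0.53, -0.468, 0.468]
contact_force: [-0.2, 0.1, -2.3]
gripper_width: 0.133
```

```bash
python3 shimw.py; python3 go.py s -110 -55 -10 -90
```

```text
t 24.2 tcp st [-157.2  -49.8    9.2] F [-0.2  0.1 -2.3] w 0.13307362882143087 | plate 13898 x [-159.4  -58.1] y [-71.  -49.4 -28.1] rect [-110.7  -49.6] [107.3  44.4] 0.2 z 28.2 slope -0.002
t 24.25 pos [646.4 -46.3   9.3] jaw 7.1 F [ 0.6  0.  -2.7] w 0.132
slide [-46.8  19.2   5. ]
twist -0.002
```

>>> send_rows([
  [-0.012,0.003,0.003],
  [-0.024,0.008,0.005],
  [-0.035,0.013,0.005],
  [-0.045,0.017,0.005],
  [-0.045,0.019,0.005],
], twist=[0,0,0,0,0], hand=[255,255,255,255,255])

```text
t: 24.75
ee_pos: [0.6445, 0.0055, -0.0104]
eef_rot: [0.532, -0.531, 0.467, -0.465]
contact_force: [-6.3, 5.2, 16.0]
gripper_width: 0.136
```

```bash
python3 shimw.py; python3 - <<'E'
from h import *
c,im,dp=snap('wrist'); P=cloud(c,dp)
a=np.radians(97.2); xa=np.array([np.cos(a),np.sin(a),0]); ya=np.array([-xa[1],xa[0],0]); O=np.array([.5772,.1029,0])
X=1000*((P-O)@xa); Y=1000*((P-O)@ya); Z=1000*P[...,2]
k=(dp>0)&(Z>31)&(Z<42)&(X>-75)&(X<-25)&(Y>-15)&(Y<26); print('fulcrum min y',np.percentile(Y[k],[0.5,2,5]).round(1),'x',np.percentile(X[k],[1,99]).round(1),k.sum())
k=(dp>0)&(Z>60)&(Z<130)&(X>-30)&(X<20)&(Y>-100)&(Y<20); print('front x,z',np.percentile(X[k],[5,50,95]).round(1),k.sum())
print('proj foot',proj(c,O+.03*xa-.055*ya+[0,0,.012]))
E
```

```text
t 24.75 tcp st [-105.   -54.6  -10.4] F [-6.3  5.2 16. ] w 0.13574265790644344 | plate 14278 x [-107.3   -6. ] y [-75.5 -53.8 -32.4] rect [-58.7 -54.1] [107.3  44.3] 0.8 z 9.0 slope -0.017
fulcrum min y [-4.5 -4.2 -3.8] x [-65.9 -27.5] 5699
front x,z [4.8 5.3 5.7] 1028
proj foot [[317.4227111  -22.61968467]]
```

>>> send_rows([
  [-0.008,-0.0015,0.003],
  [-0.016,-0.0015,0.004],
  [-0.026,-0.0015,0.004],
  [-0.036,-0.0015,0.004],
  [-0.044,-0.0015,0.004],
], twist=[0,0,0,0,0], hand=[255,255,255,255,255])

```text
t: 25.35
ee_pos: [0.6439, 0.0469, -0.008]
eef_rot: [0.531, -0.531, 0.467, -0.467]
contact_force: [0.4, 0.7, -1.5]
gripper_width: 0.136
```

```bash
python3 shimw.py; python3 sc.py sc5.png 300 480 110 250
```

```text
t 25.35 tcp st [-63.9 -59.2  -8. ] F [ 0.4  0.7 -1.5] w 0.13584838430554322 | plate 7671 x [-68.1  -4.2] y [-80.5 -59.  -37.4] rect [-37.3 -59. ] [67.4 44.2] 0.4 z 11.1 slope -0.032
```

View pics/sc5.png

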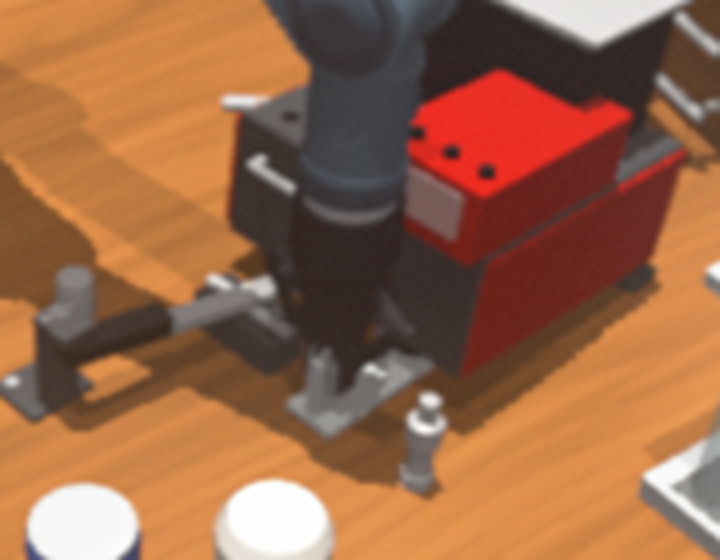

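>>> send_rows([
  [0,0.0015,0],
  [0,0.0015,0],
  [0,0.0015,0],
  [0,0.0015,0],
  [0,0.0015,0],
], twist=[0,0,0,0,0], hand=[255,220,190,170,160])

```text
t: 25.95
ee_pos: [0.6449, 0.0447, -0.0091]
eef_rot: [0.531, -0.53, 0.467, -0.468]
contact_force: [-0.1, 0.1, 0.4]
gripper_width: 0.374
```

>>> send_rows([
  [0,-0.02,0],
  [0,-0.045,0],
  [0.02,-0.07,0],
  [0.055,-0.085,0],
  [0.085,-0.085,0],
], twist=[0,0,0,0,0], hand=[160,160,160,160,160])

```text
t: 26.45
ee_pos: [0.6583, -0.0402, 0.0795]
eef_rot: [0.532, -0.529, 0.465, -0.469]
contact_force: [1.3, -0.4, -0.0]
gripper_width: 0.377
```

```bash
python3 shimw.py;python3 go.py s -160 -59 60 0; python3 -c "
from h import *
print(monitor.get_obs()['joints'].round(2))"
```

```text
t 26.45 tcp st [-152.1  -62.5   79.5] F [ 1.3 -0.4 -0. ] w 0.3774667797962891 | plate 2858 x [-86.3 -32.3] y [-80.3 -60.4 -37.1] rect [-59.3 -58.8] [54.4 44.3] 0.2 z 8.7 slope 0.001
t 26.5 pos [657.7 -50.1  77.8] jaw 6.7 F [ 1.  -6.1 -0.4] w 0.375
slide [-2.  17.7 -1.7]
twist -1.579
[ 0.31  0.55 -0.4   1.65  0.25  0.99 -0.06]
```

>>> send_rows([
  [0.003,0,-0.002],
  [0.006,0,-0.002],
  [0.008,0,-0.002],
  [0.008,0,-0.002],
  [0.008,0,-0.002],
], twist=[-0.14,-0.28,-0.42,-0.56,-0.7], hand=[0,0,0,0,0])

```text
t: 27.0
ee_pos: [0.6538, -0.0476, 0.0753]
eef_rot: [0.659, -0.659, 0.256, -0.256]
contact_force: [0.4, -0.5, -0.9]
gripper_width: 1.001
```

>>> send_rows([
  [0,0,0],
  [0,0,0],
  [0,0,0],
  [0,0,0],
  [0,0,0],
], twist=[-0.14,-0.28,-0.42,-0.56,-0.7], hand=[0,0,0,0,0])

```text
t: 27.5
ee_pos: [0.6539, -0.0475, 0.0753]
eef_rot: [-0.707, 0.707, -0.014, 0.014]
contact_force: [-0.4, 0.7, -0.3]
gripper_width: 1.005
```

>>> send_rows([
  [0,0,0],
  [0,0,0],
  [0,0,0],
  [0,0,0],
  [0,0,0],
], twist=[-0.1,-0.179,-0.179,-0.179,-0.179], hand=[0,0,0,0,0])

```text
t: 28.0
ee_pos: [0.6539, -0.0475, 0.0754]
eef_rot: [-0.706, 0.706, 0.047, -0.047]
contact_force: [-0.7, 1.0, -0.5]
gripper_width: 0.997
```

```bash
python3 go.py s -158 -59 -25 0; python3 - <<'E'
from h import *
o=monitor.get_obs();p=o['ee_pos'];M=rot(o['eef_rot'])
c,im,dp=snap('wrist'); save(im,'w_now.png'); P=cloud(c,dp); L=1000*((P-p)@M)
for s in(-1,1):
    k=(dp>0)&(L[...,2]*s>25)&(L[...,2]*s<75)&(L[...,1]<-25)&(abs(L[...,0])<16)&(1000*P[...,2]>70)
    print(s,k.sum(), 'tip toolY',np.percentile(L[...,1][k],[95,99]).round(1) if k.sum() else 0)
    for y in range(-70,-20,6):
        kk=k&(abs(L[...,1]-y)<3)
        if kk.sum(): print(y,'z',np.percentile(L[...,2][kk],[2,98]).round(1),end=' ')
    print()
E
```

```text
t 28.0 pos [653.9 -47.5  75.4] jaw 97.6 F [-0.7  1.  -0.5] w 0.997
slide [  1.7 100.4   0.8]
twist 0.007
-1 12699 tip toolY [-66.  -56.2]
-70 z [-56.  -42.3] -64 z [-55.8 -42.5] -58 z [-53.6 -42.6] -52 z [-43.3 -42.6] 
1 12705 tip toolY [-66.1 -56.2]
-70 z [42.3 55.7] -64 z [42.3 55.4] -58 z [42.3 53.9] -52 z [42.2 43.5]
```

>>> send_rows([
  [0.002,0.03,0],
  [0.002,0.06,0],
  [0.002,0.09,0],
  [0.002,0.112,0],
  [0.002,0.112,0],
], twist=[0,0,0,0,0], hand=[0,0,0,0,0])

```text
t: 28.55
ee_pos: [0.6523, -0.0478, -0.0405]
eef_rot: [0.706, -0.705, -0.045, 0.05]
contact_force: [-1.2, -0.6, -0.1]
gripper_width: 1.001
```

>>> send_rows([
  [0,0,0.008],
  [0,0,0.016],
  [0,0,0.024],
  [0,0,0.032],
  [0,0,0.04],
], twist=[0,0,0,0,0], hand=[0,0,0,0,0])

```text
t: 29.05
ee_pos: [0.6525, -0.0079, -0.0346]
eef_rot: [-0.705, 0.706, 0.048, -0.046]
contact_force: [1.0, -4.7, 6.3]
gripper_width: 1.0
```

```bash
python3 go.py s -97 -59 -37 0; cat > shimt.py <<'E'
from h import *
c,im,dp=snap('top'); P=cloud(c,dp); a=np.radians(97.2); xa=np.array([np.cos(a),np.sin(a),0]); ya=np.array([-xa[1],xa[0],0]); O=np.array([.5772,.1029,0])
X=1000*((P-O)@xa); Y=1000*((P-O)@ya); Z=1000*P[...,2]; hsv=cv2.cvtColor(im,cv2.COLOR_RGB2HSV)
K=(dp>0)&(X>8)&(X<110)&(Y>0)&(Y<110)&(Z>100)&(Z<200); p=np.polyfit(X[K],Z[K],1); print('tester tilt',-p[0].round(4))
k=(dp>0)&(X>-110)&(X<10)&(Y>-95)&(Y<-20)&(Z>3)&(Z<64)&(hsv[...,1]<80); print('shim px',k.sum(),[np.percentile(A[k],[2,50,98]).round(1).tolist() for A in(X,Y,Z)])
c,im,dp=snap('wrist'); save(im,'w_now.png'); P=cloud(c,dp); X=1000*((P-O)@xa); Y=1000*((P-O)@ya); Z=1000*P[...,2]; hsv=cv2.cvtColor(im,cv2.COLOR_RGB2HSV)
k=(dp>0)&(X>-110)&(X<10)&(Y>-95)&(Y<-20)&(Z>5)&(Z<12)&(hsv[...,1]<80); print('w plate',k.sum(), [np.percentile(A[k],[2,50,98]).round(1).tolist() for A in(X,Y)] if k.sum() else '')
E
python3 shimt.py
```

```text
t 29.05 pos [652.5  -7.9 -34.6] jaw 97.7 F [ 1.  -4.7  6.3] w 1.0
slide [-1.7  2.4 22.4]
twist 0.008
tester tilt 0.0595
shim px 244 [[-69.8, -24.8, 3.5], [-76.2, -50.0, -31.3], [3.5, 9.5, 62.5]]
w plate 4579 [[-51.3, -20.7, 9.0], [-67.3, -46.8, -37.1]]
```

>>> send_rows([
  [0,-0.005,0],
  [0,-0.005,0.006],
  [0,-0.005,0.012],
  [0,-0.005,0.018],
  [0,-0.005,0.022],
], twist=[0,0,0,0,0], hand=[0,0,0,0,0])

```text
t: 29.65
ee_pos: [0.6473, 0.0148, -0.0318]
eef_rot: [0.706, -0.705, -0.047, 0.048]
contact_force: [0.1, -1.7, 2.5]
gripper_width: 1.004
```

```bash
python3 go.py s -97 -59 -37 0; python3 shimt.py
```

```text
t 29.65 pos [647.3  14.8 -31.8] jaw 97.7 F [ 0.1 -1.7  2.5] w 1.004
slide [ 0.5  5.2 -0.8]
twist 0.009
tester tilt 0.0622
shim px 158 [[-46.0, -14.9, 4.4], [-73.8, -48.5, -27.5], [3.7, 11.6, 62.8]]
w plate 2880 [[-34.4, -14.2, 9.1], [-57.8, -45.4, -37.0]]
```

View pics/w_now.png

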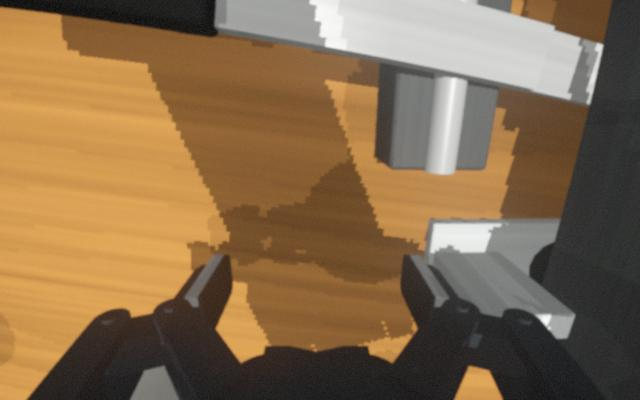

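```bash
python3 - <<'E'
from h import *
c,im,dp=snap('wrist'); P=cloud(c,dp); a=np.radians(97.2); xa=np.array([np.cos(a),np.sin(a),0]); ya=np.array([-xa[1],xa[0],0]); O=np.array([.5772,.1029,0])
X=1000*((P-O)@xa); Y=1000*((P-O)@ya); Z=1000*P[...,2]
k=(dp>0)&(Z>4)&(Z<12)&(X<0)&(X>-80)&(Y<-34)&(Y>-52)
for y in(-39,-42,-46,-50):
    kk=k&(abs(Y-y)<1.5); print(y,np.percentile(X[kk],[1,99]).round(1),end=' ')
print('edge y at x:',[(x,np.percentile(Y[k&(abs(X-x)<2)],99).round(1)) for x in range(-34,0,6)])
k=(dp>0)&(Z>56)&(Z<66)&(X<20)&(X>-80)&(Y<-40)&(Y>-80); print('fin top x',np.percentile(X[k],[1,99]).round(1),'y',np.percentile(Y[k],[2,98]).round(1),k.sum())
k=(dp>0)&(Z>30)&(Z<60)&(X>-8)&(X<20)&(Y>-40)&(Y<20); print('front x',np.percentile(X[k],[5,50,95]).round(1),k.sum())
k=(dp>0)&(Z>31)&(Z<42)&(X>-80)&(X<-20)&(Y>-15)&(Y<22); print('fulcrum',np.percentile(X[k],[1,99]).round(1),'ymin',np.percentile(Y[k],[1]).round(1))
E
```

```text
-39 [-34.7  -0.9] -42 [-34.6  -0.4] -46 [-34.7  -0.4] -50 [-34.4  -0.6] edge y at x: [(-34, np.float64(-36.8)), (-28, np.float64(-37.0)), (-22, np.float64(-36.8)), (-16, np.float64(-36.8)), (-10, np.float64(-36.8)), (-4, np.float64(-36.6))]
fin top x [-52.8   6.9] y [-70.1 -41.1] 3652
front x [3.5 4.6 5.9] 8234
fulcrum [-67.1 -28.2] ymin [-3.7]
```

>>> send_rows([
  [0,0,-0.015],
  [0,-0.01,-0.035],
  [0,-0.05,-0.045],
  [0,-0.095,-0.05],
  [0,-0.125,-0.055],
], twist=[0,0,0.12,0.26,0.4], hand=[0,0,0,60,105])

```text
t: 30.3
ee_pos: [0.6561, -0.0422, 0.0959]
eef_rot: [0.701, -0.7, 0.096, -0.097]
contact_force: [1.0, -0.0, 0.2]
gripper_width: 0.692
```

>>> send_rows([
  [0,0,0],
  [0,0,0],
  [0,0,0],
  [0,0,0],
  [0,0,0],
], twist=[0.14,0.28,0.42,0.56,0.7], hand=[105,105,105,105,105])

```text
t: 30.8
ee_pos: [0.6544, -0.0417, 0.0928]
eef_rot: [-0.625, 0.625, -0.331, 0.33]
contact_force: [0.2, -0.0, 0.2]
gripper_width: 0.589
```

```bash
python3 go.py s -156 56 90 -99
```

```text
t 30.8 pos [654.4 -41.7  92.8] jaw 34.3 F [ 0.2 -0.   0.2] w 0.589
slide [ -49.6    2.9 -103.2]
twist 0.63
```

>>> send_rows([
  [-0.01,0,-0.02],
  [-0.02,0,-0.042],
  [-0.031,0,-0.065],
  [-0.042,0,-0.087],
  [-0.05,0,-0.104],
], twist=[0.13,0.26,0.39,0.52,0.63], hand=[105,105,105,105,105])

```text
t: 31.3
ee_pos: [0.5387, -0.0597, 0.0927]
eef_rot: [0.492, -0.493, 0.508, -0.507]
contact_force: [-0.1, 0.6, 0.6]
gripper_width: 0.59
```

>>> send_rows([
  [0,0.01,0],
  [0,0.02,0],
  [0,0.02,0],
  [0,0.02,0],
  [0,0.02,0],
], twist=[0,0,0,0,0], hand=[105,105,105,105,105])

```text
t: 31.8
ee_pos: [0.542, -0.058, 0.0734]
eef_rot: [0.494, -0.494, 0.506, -0.506]
contact_force: [0.2, -0.0, -0.2]
gripper_width: 0.588
```

```bash
python3 prof.py 20 85; python3 go.py s -156 56 8 -98; python3 shimt.py | head -1
```

```text
t 31.8 tcp st [-155.2   55.1   73.4] F [ 0.2 -0.  -0.2]
-145 z 200.5 y [28.7 49.5 64. ] | -133 z 207.3 y [61.5 67.6 74.3] | -121 z 67.1 y [41.9 53.6 61.5] | -109 z 56.4 y [40.  48.9 57.8] | -97 z 54.9 y [38.4 47.2 56.3] | -85 z 53.3 y [36.6 45.5 54.7] | -73 z 52.1 y [34.9 43.9 52.7] | -61 z 50.4 y [33.2 42.3 51.4] | -49 z 49.1 y [31.6 40.5 49.6] | -37 z 47.6 y [30.4 39.3 48.2] | -25 z 46.6 y [28.7 37.4 46.4] | -13 z 41.7 y [27.8 37.7 45. ] | -1 z 1.6 y [47.3 65.3 82.9] | 
t 31.85 pos [541.9 -58.   73.5] jaw -1.4 F [-0.4  1.  -0.1] w 0.585
slide [ 1.  65.5 -0.8]
twist -0.01
tester tilt 0.0621
```

>>> send_rows([
  [0,0.015,0],
  [0,0.03,0],
  [0,0.045,0],
  [0,0.058,0],
  [0,0.066,0],
], twist=[0,0,0,0,0], hand=[105,105,105,105,105])

```text
t: 32.45
ee_pos: [0.5394, -0.0582, 0.005]
eef_rot: [0.493, -0.495, 0.507, -0.505]
contact_force: [-0.3, 0.0, -0.6]
gripper_width: 0.59
```

>>> send_rows([
  [0,0,0],
  [0,0,0],
  [0,0,0],
  [0,0,0],
  [0,0.004,0],
], twist=[0,0,0,0,0], hand=[180,255,255,255,255], force=40)

```text
t: 32.95
ee_pos: [0.5418, -0.0586, 0.0055]
eef_rot: [-0.494, 0.494, -0.506, 0.506]
contact_force: [-4.6, -0.8, 14.5]
gripper_width: 0.277
```

>>> send_rows([
  [0,0.003,0],
  [0,0.006,0],
  [0,0.008,0],
  [0,0.008,0],
  [0,0.008,0],
], twist=[0,0,0,0,0], hand=[255,255,255,255,255])

```text
t: 33.45
ee_pos: [0.5421, -0.0596, -0.0006]
eef_rot: [-0.493, 0.494, -0.505, 0.507]
contact_force: [-6.1, -1.8, 17.1]
gripper_width: 0.272
```

```bash
python3 prof.py 20 85
```

```text
t 33.45 tcp st [-156.9   55.1   -0.6] F [-6.1 -1.8 17.1]
-146 z 125.9 y [29.9 51.2 77.8] | -134 z 133.0 y [60.3 65.8 71.5] | -122 z 61.8 y [41.4 52.9 61.4] | -110 z 52.1 y [39.6 48.6 57.8] | -98 z 51.4 y [37.8 47.  56.2] | -86 z 50.8 y [36.2 45.3 54.5] | -74 z 50.2 y [34.7 43.8 52.9] | -62 z 49.5 y [33.4 42.4 51.4] | -50 z 48.8 y [31.8 40.8 49.8] | -38 z 48.0 y [31.4 42.1 48.9] | -26 z 35.0 y [72.3 77.5 80.4] |
```

>>> send_rows([
  [0,0,0.004],
  [0,0,0.008],
  [-0.001,0,0.012],
  [-0.001,0,0.016],
  [-0.0015,0,0.019],
], twist=[-0.03,-0.06,-0.09,-0.12,-0.14], hand=[255,255,255,255,255])

```text
t: 34.0
ee_pos: [0.5594, -0.0587, -0.0012]
eef_rot: [-0.526, 0.529, -0.471, 0.471]
contact_force: [-8.0, -2.0, 17.8]
gripper_width: 0.273
```

>>> send_rows([
  [0,0,0],
  [0,-0.001,0],
  [0,-0.002,0],
  [0,-0.003,0],
  [0,-0.004,0],
], twist=[0,0,0,0,0], hand=[255,255,255,255,255])

```text
t: 34.5
ee_pos: [0.5607, -0.0582, 0.002]
eef_rot: [-0.527, 0.528, -0.47, 0.471]
contact_force: [-2.8, 1.0, 8.0]
gripper_width: 0.273
```

```bash
python3 prof.py 10 75
```

```text
t 34.5 tcp st [-157.7   36.6    2. ] F [-2.8  1.   8. ]
-147 z 128.5 y [11.9 36.8 62.1] | -135 z 137.0 y [17.8 44.6 55. ] | -123 z 63.9 y [26.1 36.7 46.7] | -111 z 53.7 y [27.5 36.6 45.3] | -99 z 52.9 y [27.1 36.1 45.3] | -87 z 51.9 y [27.2 35.9 45. ] | -75 z 51.0 y [27.2 36.2 45.1] | -63 z 49.9 y [27.3 36.1 45.2] | -51 z 48.9 y [27.3 36.3 45. ] | -39 z 48.1 y [26.9 36.2 45.1] |
```

>>> send_rows([
  [0,-0.003,0],
  [-0.001,-0.006,0],
  [-0.002,-0.009,0],
  [-0.002,-0.012,0],
  [-0.003,-0.014,0],
], twist=[0,0,0,0,0], hand=[255,255,255,255,255], force=30)

```text
t: 35.05
ee_pos: [0.5602, -0.055, 0.0143]
eef_rot: [-0.528, 0.528, -0.47, 0.471]
contact_force: [-1.3, -1.7, 4.9]
gripper_width: 0.268
```

>>> send_rows([
  [-0.001,-0.003,0],
  [-0.002,-0.006,0],
  [-0.003,-0.009,0],
  [-0.004,-0.012,0],
  [-0.004,-0.012,0],
], twist=[0,0,0,0,0], hand=[255,255,255,255,255])

```text
t: 35.55
ee_pos: [0.5583, -0.0502, 0.0248]
eef_rot: [-0.528, 0.528, -0.471, 0.47]
contact_force: [-0.0, -1.2, -4.7]
gripper_width: 0.277
```

```bash
python3 prof.py 10 75; python3 shimt.py|head -1
```

```text
t 35.55 tcp st [-149.6   37.9   24.8] F [-0.  -1.2 -4.7]
-139 z 151.4 y [12.4 37.8 63.2] | -127 z 160.0 y [18.8 45.9 56.1] | -115 z 80.7 y [27.3 37.5 47.5] | -103 z 67.5 y [28.2 37.4 46.2] | -91 z 64.2 y [28.1 36.8 46. ] | -79 z 60.8 y [27.9 36.7 45.9] | -67 z 57.5 y [27.9 36.6 45.8] | -55 z 54.0 y [28.3 36.9 45.6] | -43 z 50.8 y [28.2 36.9 45.6] | -31 z 47.4 y [28.  36.7 45.4] | -19 z 44.5 y [28.  37.1 45.7] | -7 z 1.6 y [12.3 56.6 73.3] | 
tester tilt 0.0461
```

>>> send_rows([
  [0.006,-0.001,0],
  [0.014,-0.003,0],
  [0.022,-0.005,0],
  [0.03,-0.008,0],
  [0.04,-0.012,0],
], twist=[0,0,0,0,0], hand=[255,255,255,255,255])

```text
t: 36.2
ee_pos: [0.5624, -0.0768, 0.0353]
eef_rot: [0.533, -0.524, 0.475, -0.465]
contact_force: [2.0, 26.9, -21.1]
gripper_width: 0.273
```

```bash
python3 prof.py 10 75; python3 shimt.py|head -2
```

```text
t 36.2 tcp st [-176.5   37.2   35.3] F [  2.   26.9 -21.1]
-166 z 162.3 y [12.7 36.3 62.2] | -154 z 95.3 y [26.1 37.  47.4] | -142 z 91.2 y [26.7 37.4 46.5] | -130 z 79.0 y [27.6 36.3 45.5] | -118 z 76.0 y [27.5 36.2 45.4] | -106 z 73.0 y [27.4 36.1 45.3] | -94 z 69.9 y [27.3 36.  45.1] | -82 z 67.0 y [27.7 36.4 45. ] | -70 z 63.6 y [27.6 36.3 44.9] | -58 z 60.8 y [27.  36.1 44.8] | -46 z 41.6 y [12.5 54.2 72.8] | 
tester tilt 0.0445
shim px 173 [[-36.5, -18.5, 2.5], [-76.2, -49.7, -31.1], [3.7, 14.6, 61.9]]
```

>>> send_rows([
  [-0.012,0.002,0],
  [-0.012,0.002,0.007],
  [-0.012,0.002,0.015],
  [0,0,0.015],
  [0.01,-0.003,0.015],
], twist=[0,0,0,0,0], hand=[255,255,255,255,255])

```text
t: 36.85
ee_pos: [0.5808, -0.1015, 0.0411]
eef_rot: [-0.527, 0.528, -0.47, 0.472]
contact_force: [-0.4, 0.3, -3.3]
gripper_width: 0.273
```

```bash
python3 prof.py 0 60; python3 shimt.py|head -2
```

```text
t 36.85 tcp st [-203.3   22.    41.1] F [-0.4  0.3 -3.3]
-193 z 167.2 y [13.9 23.6 47.8] | -181 z 176.1 y [ 3.2 29.8 40.4] | -169 z 97.3 y [11.6 21.7 31.7] | -157 z 84.0 y [12.2 21.  30.2] | -145 z 80.8 y [12.1 20.9 30.1] | -133 z 77.5 y [12.  20.7 29.8] | -121 z 74.1 y [11.8 20.6 29.7] | -109 z 71.0 y [12.2 20.8 29.6] | -97 z 67.7 y [12.  20.7 29.4] | -85 z 64.4 y [11.9 20.6 29.2] | -73 z 60.9 y [11.9 20.9 29.1] | 
tester tilt 0.0453
shim px 173 [[-36.5, -18.1, 2.4], [-75.8, -49.6, -31.4], [3.8, 14.8, 63.3]]
```

>>> send_rows([
  [0.01,-0.03,0],
  [0.03,-0.07,0],
  [0.06,-0.1,0],
  [0.1,-0.1,0],
  [0.145,-0.1,0],
], twist=[0,0,0,0,0], hand=[255,255,255,255,255])

```text
t: 37.5
ee_pos: [0.5981, -0.2421, 0.1428]
eef_rot: [0.529, -0.528, 0.469, -0.471]
contact_force: [-0.4, 0.4, -3.5]
gripper_width: 0.272
```

```bash
python3 go.py 453 -404 60 -2
```

```text
t 37.5 pos [ 598.1 -242.1  142.8] jaw 6.8 F [-0.4  0.4 -3.5] w 0.272
slide [ 143.7   82.3 -163.4]
twist 0.153
```

>>> send_rows([
  [0.029,0.005,-0.033],
  [0.058,0.01,-0.066],
  [0.087,0.02,-0.098],
  [0.115,0.03,-0.131],
  [0.143,0.04,-0.163],
], twist=[0.03,0.06,0.09,0.12,0.15], hand=[255,255,255,255,255])

```text
t: 38.0
ee_pos: [0.4492, -0.4041, 0.1]
eef_rot: [0.491, -0.491, 0.509, -0.509]
contact_force: [0.5, -0.1, -3.3]
gripper_width: 0.274
```

>>> send_rows([
  [0,0.01,0],
  [0,0.02,0],
  [0,0.035,0],
  [0,0.05,0],
  [0,0.065,0],
], twist=[0,0,0,0,0], hand=[255,255,255,255,255], force=20)

```text
t: 38.5
ee_pos: [0.4522, -0.4013, 0.034]
eef_rot: [0.492, -0.492, 0.508, -0.508]
contact_force: [-0.1, 0.1, -2.8]
gripper_width: 0.276
```

```bash
python3 bar.py; python3 go.py 453 -404 -30 -2
```

```text
t 38.5 tcp [ 0.4522 -0.4013  0.034 ] n 8580 ends(world) [[0.4534, -0.3703, 0.0802], [0.4563, -0.2734, 0.0543]] len 0.1
pitch(handle up+) 15.0 yaw rel station -8.9
ends station mm [[-453.9, 182.2, 80.2], [-358.2, 167.1, 54.3]] tcp st [-484.5  187.2]
t 38.55 pos [ 450.1 -400.1   31. ] jaw -1.8 F [-0.5  0.4 -4.5] w 0.272
slide [ 4.1 61.   3.3]
twist 0.003
```

>>> send_rows([
  [0,0.01,0],
  [0,0.02,0],
  [0,0.03,0],
  [0,0.038,0],
  [0,0.045,0],
], twist=[0,0,0,0,0], hand=[255,255,255,255,255])

```text
t: 39.05
ee_pos: [0.4515, -0.4049, -0.0093]
eef_rot: [-0.491, 0.491, -0.508, 0.51]
contact_force: [-0.8, -2.4, 1.0]
gripper_width: 0.272
```

>>> send_rows([
  [0,0.005,0],
  [0,0.01,0],
  [0,0.014,0],
  [0,0.018,0],
  [0,0.02,0],
], twist=[0,0,0,0,0], hand=[255,255,255,255,255])

```text
t: 39.55
ee_pos: [0.4512, -0.403, -0.0299]
eef_rot: [-0.491, 0.491, -0.509, 0.509]
contact_force: [-0.1, -1.8, 1.3]
gripper_width: 0.269
```

```bash
python3 bar.py; python3 go.py
```

```text
t 39.55 tcp [ 0.4512 -0.403  -0.0299] n 6296 ends(world) [[0.4589, -0.3562, 0.0206], [0.4535, -0.2818, 0.0139]] len 0.075
pitch(handle up+) 5.1 yaw rel station -3.0
ends station mm [[-440.6, 174.9, 20.6], [-366.1, 171.0, 13.9]] tcp st [-486.1  188.4]
t 39.6 pos [ 451.1 -402.8  -30.1] jaw -2.0 F [ 0.5 -1.6  0. ] w 0.275
```

>>> send_rows([
  [0,0.003,0],
  [0,0.006,0],
  [0,0.008,0],
  [0,0.008,0],
  [0,0.008,0],
], twist=[0,0,0,0,0], hand=[255,255,255,220,170])

```text
t: 40.1
ee_pos: [0.4511, -0.4026, -0.0377]
eef_rot: [0.491, -0.491, 0.509, -0.508]
contact_force: [-0.1, -0.1, 1.4]
gripper_width: 0.33
```

>>> send_rows([
  [0,0,0],
  [0,0,0],
  [0,-0.03,0],
  [0,-0.08,0],
  [0,-0.13,0],
], twist=[0,0,0,0,0], hand=[120,110,110,110,110])

```text
t: 40.6
ee_pos: [0.4499, -0.4017, 0.0922]
eef_rot: [0.491, -0.491, 0.51, -0.507]
contact_force: [0.9, -1.8, 0.2]
gripper_width: 0.568
```

```bash
sed -i 's/(P\[...,2\]>.012)/(P[...,2]>.004)/' bar.py; python3 bar.py; python3 shimt.py | head -2; python3 - <<'E'
from h import *
c,im,dp=snap('scene'); save(cv2.resize(im[100:310,130:480],None,fx=2.25,fy=2.25,interpolation=cv2.INTER_CUBIC),'final.png')
E
```

```text
t 40.6 tcp [ 0.4499 -0.4017  0.0922] n 3253 ends(world) [[0.454, -0.3544, 0.0098], [0.4562, -0.2409, 0.0063]] len 0.114
pitch(handle up+) 1.8 yaw rel station -8.3
ends station mm [[-438.3, 179.6, 9.8], [-325.9, 163.1, 6.3]] tcp st [-484.6  189.5]
tester tilt 0.0431
shim px 170 [[-36.3, -17.9, 2.3], [-76.7, -49.6, -31.4], [4.1, 17.5, 63.0]]
```

View pics/final.png

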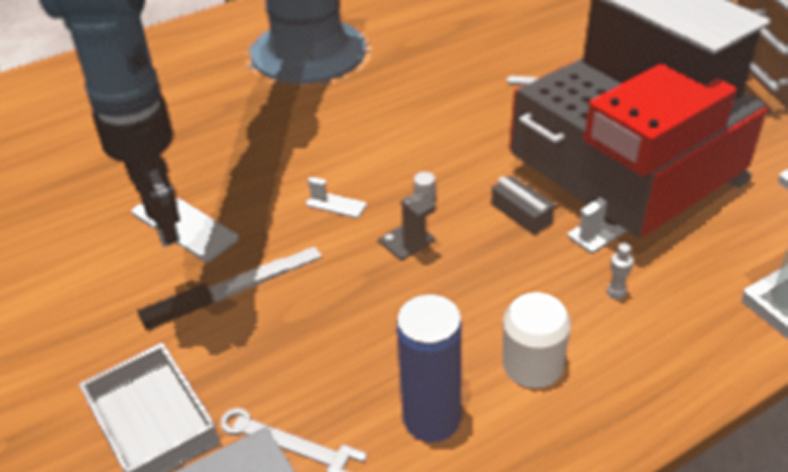

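```bash
python3 -c "
from cell import arm
print(arm.close_job())"
```

```text
the job is handed in; nothing more can be done
None
```

I ran the full job and handed it in at about 41 s of the 72 s allowed. No verdict was reported.

**What I did:** I levered the tester up with the bar over the fulcrum and parked the handle under the hook with the hand off it. The shim went under the foot in two moves. I carried it most of the way by its fin, then pushed it home with the outside of an open finger. I could not lean the hand back, because moves only allow a turn about the tool's own axis. Then I unhooked the bar, let the tester down slowly, drew the bar out and laid it back roughly where it started.

**Last checks:**

| Check | Reading |
|---|---|
| Tester tilt, parked on the bar | about 0.062 rad |
| Tester tilt, at the end | about 0.043 rad |
| Shim, before the tester was let down | about x 23, y -55 mm in station, yaw 0.3° (home x 22, y -55) |
| Shim, after (coarser top view) | no visible shift |
| Bar | flat to about 2° by depth fit, hundreds of mm from the tester and hook |
| Other things, in the last picture | where they were |

**What failed or disagreed:**
- The reported tool point lies about 41 mm beyond the real fingertips when shut, and 54 mm when open. My first grasp closed above the bar because of this, and I worked with the measured offset after that.
- Setting the bar down for a second grip, I went too fast and the wrist force reached about 80 N (limit 120).
- A finger caught the hook lip while I was drawing the bar out, at about 34 N. This may count against the run, because the limit for the arm or gripper body pressing on something is 40 N. I sidestepped and it came free.
- The wrist and top cameras disagreed on the station's position by about 2 to 4 mm. I used the wrist camera's figures for the shim.

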